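# Fetch the bushing from behind the shafts

### The arm

A 6-joint arm with a two-finger parallel gripper is mounted at the origin on the work surface. World frame = base frame: x ahead of the robot, y to its left, z up, the work surface at z = 0. Lengths are in m, angles in rad, forces in N, time in s.
With the tool pointing down it reaches from about 0.35 to 0.975 m from the base axis. Payload 4.9 kg.
Tool frame: the origin (TCP) lies midway between the tips of the shut fingers; the grasp point (between the pads) lies ctrl.grip_point_offset behind it (ctrl.grip_point_offset is the distance from the TCP to the grasp point, in m); x points along the fingers, y is the direction in which the jaws open and shut, and the axes are right-handed (so a half turn about x gives the same grasp; the last joint's range is limited). The gripper opens to 85 mm and grips with 20 to 120 N. Pads are 22 mm wide; open, the fingers measure 114 mm over their backs; the gripper's body (76 mm by 85 mm) begins 54 mm behind the grasp point. The pads swing forward as they close: fully open they stand 13 mm farther back than shut.
Start: joints at [-1.358, 0.053, 1.613, -0, 1.476, -0.119], TCP at [0.204, -0.591, 0.2] pointing down, gripper open.
Joint ranges: [-3.01, 3.01], [-1.01, 2.22], [0.06, 2.58], [-1.02, 4.17], [0.09, 2.62], [-3.14, 3.14]. Speed limits (rad/s): [2.57, 2.57, 3.14, 3.14, 3.14, 3.14].

### API

Orientations are given as a rotation vector (axis times angle).
In Python, from station import ctrl gives the robot as it stands. The module is installed in compiled form; this text tells all that it offers.
- The arm moves only by the tool drive_tool, never from a script. Its argument "commands" is text: rows parted by semicolons, each of 5 numbers parted by spaces: the closure, from -1 (fully open) to 1 (shut), so that 0 is half open, then the shift along the tool's x, y, z in units of 40 mm (1.0 is 40 mm), then the turn about the tool's x in units of 5 degrees (1.0 is 5 degrees). A call has 1 to 8 rows; each row is the pose to reach, as a shift and turn from the pose commanded when the call began, along the tool's axes at that moment; what a row does not reach only later rows make up. A row lasts 1/12 s, in which the tool goes at most 41.7 mm and 7.16 degrees, less where a joint would pass 70% of its speed; a pose out of reach is approached as far as the arm can. A call with a gripper value outside its range is refused whole. The fingers move at their own pace and stop on an object; "newtons" is the grip in N (left out, the last holds). Time passes only in rows, so rows that repeat a pose let the fingers close. It gives the time, the measured TCP pose, the force and the opening at its end, in the units of the state.
- ctrl.get_obs(): the state, without advancing time (a new reading comes with each control period).
- ctrl.get_image(name): name is "scene" or "top" or "wrist"; returns (picture, depth): 400x640x3 uint8, blue, green, red; 400x640 float32, m along the optical axis (not along the pixel's ray), 0 where there is no reading.
- ctrl.camera_info(name): a dict with "K" (3x3 intrinsics, pixels), "T" (4x4, takes a point from camera to world coordinates). Camera axes: x right, y down, z forward; pixel columns grow to the right and rows downward; lengths in m; the calibration is good to about 2 mm. A picture is of the moment at which its call begins: read the wrist's pose just before it. camera_info takes no time and is no camera call; for the wrist camera it gives the pose at the moment of the call.
- ctrl.finish_job(): hands the job in, once; it reports no verdict.
The state is a dict: "t": time; "q": joint angles; "dq": joint speeds; "effort": joint torques, N m; "tool_pos": TCP position; "tool_rot": TCP orientation; "contact_force": force on the tool from outside, world axes, zero at the start; "wrist_torque": the same for the moment, N m; "opening": finger opening in m.
Only numpy, scipy, OpenCV 4.12 (cv2) and the standard library are available. Lean on these libraries where they do the work, as an engineer would, in place of code of your own. Each camera call takes 0.05 s, during which the arm holds its last target.

### The job

Move the three tall turned shafts that crowd round the short bushing off the wooden board and stand them in the grey tray, and only when all three are there fetch the bushing and stand it in the middle of the round pedestal. With the bushing on the pedestal, put every shaft back on the very place on the board where it stood at the start. Keep all four parts upright throughout and leave the mug, the glue bottle and the stack of tiles alone.

Things in the scene. Friction and masses are not known exactly. Their poses are not given: they have to be found in the camera images.
- post_mid (a point): Centre, half-way up, of the plain post: loose upright aluminium shaft 120 mm tall, 0.25 kg nominal; foot disc of diameter 44 mm, 12 mm high, above it a plain stem of diameter 28 mm up to the top. z is the part's axis, up.
- flanged_mid (a point): Centre, half-way up, of the flanged shaft: loose upright aluminium shaft 110 mm tall, 0.28 kg nominal; lower body of diameter 40 mm up to 50 mm, one wide flange of diameter 56 mm from 50 to 58 mm, then a stem of diameter 28 mm to the top, with a small dark centre hole drawn on its end. z is the part's axis, up.
- spool_mid (a point): Centre, half-way up, of the spool shaft: loose upright aluminium shaft 104 mm tall, 0.26 kg nominal; three equal discs of diameter 48 mm on its lower half (0 to 8, 26 to 32 and 44 to 50 mm up) on a stem of diameter 28 mm that goes on bare to the top, with a faint raised spot of diameter 18 mm (1 mm, look only). z is the part's axis, up.
- bushing_mid (a point): Centre, half-way up, of the bushing: loose short steel ring standing on end, outer diameter 44 mm, bore 24 mm, 44 mm tall, 0.2 kg nominal. It stands among the three tall shafts, to be grasped across its outside. z is its axis, up.
- board: Fixed wooden board 170 x 200 mm (its x, y), 20 mm thick; origin at the centre of its underside, on the table. Four thin ring marks on top (no height) in board axes, mm: bushing at (30, 0); the three tall shafts stand on (30, 58), (30, -58) and (-28, 0), which shaft on which mark differs from start to start. Its -x side faces roughly towards the robot.
- tray: Fixed grey low open tray, the side area: 262 x 122 mm (its x, y), walls 6 mm thick and 18 mm high, floor 6 mm thick (top at 6 mm); origin at the centre of its underside, on the table. It has room for the three shafts in a row along its x, 80 mm apart. It lies on one or the other side of the board.
- pedestal_top (a point): Centre of the flat top of the fixed round steel pedestal, 30 mm above the table: top disc of diameter 90 mm with a dark round face of diameter 80 mm, foot of diameter 110 mm. It stands on the side of the board away from the tray.
- mug: Bystander: loose blue mug, diameter 80 mm, 90 mm high; origin at the centre of its underside.
- glue: Bystander: loose red glue bottle, diameter 40 mm, 129 mm high with a pointed white nozzle; origin at the centre of its underside.
- tiles: Bystander: loose stack of brown cork tiles 50 x 50 mm, 30 mm high; origin at the centre of its underside.
There are look-alikes about, which are no part of the job. Leave any turquoise look-alike of the part that bears spool_mid alone.

How it is judged:
By the outcome, as a careful person would: the job done as asked, in the order asked, and still so for the second after the job is handed in, with the robot touching nothing.
It also fails if it takes over 144 s, if anything falls off the work surface, if the arm or the gripper's body presses on something with over 40 N, if the wrist force passes 120 N, or if a joint passes its speed limit or range.

## Working session

There is one attempt and no reset: what is moved stays moved. The work goes in short steps, Python scripts to look and compute and a tool call to move; the robot and the scene stay as the last step left them, time stands still between calls to the robot, and variables do not carry over. Pictures are saved under pics/ and viewed, and the job is handed in when it is done.

Besides the shell and the picture viewer there is one more tool, called as name(argument=value, ...), one argument or row to a line, values as JSON. drive_tool: Moves the arm, as the interface text tells. Its arguments: {"type":"object","properties":{"commands":{"type":"string"},"newtons":{"type":"number"}},"required":["commands"]}

```bash
mkdir -p pics; cat > h.py <<'E'
import numpy as np, cv2
from station import ctrl
def shot(n,f):
    info=ctrl.camera_info(n); im,d=ctrl.get_image(n); cv2.imwrite('pics/'+f+'.png',im)
    np.savez('pics/'+f+'.npz',im=im,d=d,K=info['K'],T=info['T']); return im,d,info
def load(f):
    z=np.load('pics/'+f+'.npz'); return z['im'],z['d'],z['K'],z['T']
def ray(K,T,u,v,z):
    r=T[:3,:3]@np.linalg.inv(K)@np.array([u,v,1.]); o=T[:3,3]; return o+r*(z-o[2])/r[2]
def cloud(d,K,T):
    v,u=np.mgrid[:d.shape[0],:d.shape[1]]
    p=np.stack([(u-K[0,2])/K[0,0]*d,(v-K[1,2])/K[1,1]*d,d],-1)
    return p@T[:3,:3].T+T[:3,3]
E
python3 - <<'E'
from h import *
for n in ['scene','top']:
    im,d,i=shot(n,n+'0'); print(n,i['K'].round(1).tolist(),i['T'].round(3).tolist(),(d>0).mean())
o=ctrl.get_obs(); print(o, ctrl.grip_point_offset)
E
```

```text
scene [[373.1, 0.0, 313.0], [0.0, 373.1, 199.6], [0.0, 0.0, 1.0]] [[0.195, 0.841, -0.505, 1.149], [0.981, -0.16, 0.112, -0.127], [0.013, -0.517, -0.856, 0.964], [0.0, 0.0, 0.0, 1.0]] 0.9961015625
top [[516.5, 0.0, 317.6], [0.0, 516.5, 206.4], [0.0, 0.0, 1.0]] [[-0.012, -0.986, 0.165, 0.408], [-1.0, 0.009, -0.022, 0.009], [0.02, -0.165, -0.986, 1.262], [0.0, 0.0, 0.0, 1.0]] 0.99603125
{'t': 0.1, 'q': array([-1.35799999e+00,  5.32980549e-02,  1.61418062e+00, -1.18614318e-05,
        1.47597454e+00, -1.18968386e-01]), 'dq': array([-0.00113543, -0.00141026, -0.00435299, -0.00056346,  0.00028623,
        0.00015931]), 'effort': array([ 1.86718440e-03, -3.94900990e+01, -3.71362710e+01,  6.78315200e-05,
        3.99298675e-03, -4.86267240e-06]), 'tool_pos': array([ 0.20345279, -0.59029811,  0.19916724]), 'tool_rot': array([ 2.04235059,  0.34387417, -2.04255571]), 'contact_force': array([-0.5337551 ,  0.48615832, -0.26443077]), 'wrist_torque': array([-0.01599266, -0.01131574,  0.04782874]), 'opening': 0.08575481895161206} 0.0187
```

View pics/scene0.png

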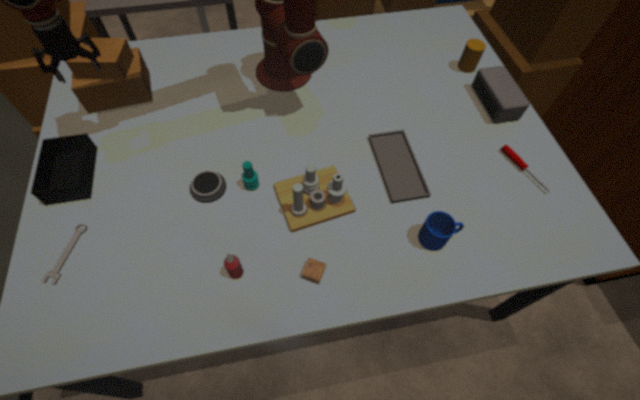

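View pics/top0.png

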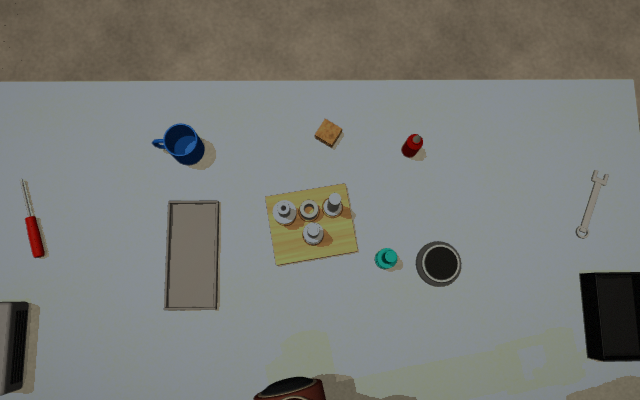

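The scene and top views show the board at top (311,224), the tray at (192,255), the pedestal at (439,263) and the turquoise look-alike at (387,258). I'll enlarge the board area next.

```bash
python3 - <<'E'
from h import *
im,d,K,T=load('top0'); c=cv2.resize(im[170:300,240:480],None,fx=3.3,fy=3.3,interpolation=cv2.INTER_CUBIC)
cv2.imwrite('pics/c1.png',cv2.convertScaleAbs(c,alpha=1.3))
P=cloud(d,K,T)
im2,d2,K2,T2=load('scene0'); c=cv2.resize(im2[150:250,170:370],None,fx=4,fy=4,interpolation=cv2.INTER_CUBIC)
cv2.imwrite('pics/c2.png',cv2.convertScaleAbs(c,alpha=1.5))
P2=cloud(d2,K2,T2)
# heights in board region clusters from both
for nm,Q in (('top',P),('scene',P2)):
    z=Q[...,2]
    reg=(Q[...,0]>.3)&(Q[...,0]<.75)&(Q[...,1]>-.35)&(Q[...,1]<.15)
    for lo,hi in ((.012,.026),(.026,.036),(.06,.07),(.11,.15)):
        m=(reg&(z>lo)&(z<hi)).astype(np.uint8)
        n,l,s,ce=cv2.connectedComponentsWithStats(m)
        for i in range(1,n):
            if s[i,4]>25: q=Q[l==i]; print(nm,lo,s[i,4],ce[i].round(0),np.median(q,0).round(4),np.ptp(q,axis=0).round(3))
E
```

```text
top 0.012 4263 [312. 227.] [ 0.5594 -0.0054  0.0193] [0.197 0.222 0.014]
top 0.012 53 [308. 210.] [0.609  0.0023 0.0191] [0.017 0.022 0.01 ]
top 0.012 31 [429. 245.] [ 0.5171 -0.2907  0.0141] [0.017 0.035 0.013]
top 0.012 84 [422. 269.] [ 0.4593 -0.2676  0.0137] [0.075 0.032 0.014]
top 0.026 100 [331. 209.] [ 0.6048 -0.0484  0.0304] [0.04  0.041 0.009]
top 0.026 999 [440. 263.] [ 0.4745 -0.3089  0.03  ] [0.086 0.085 0.01 ]
top 0.06 174 [309. 208.] [0.6049 0.0026 0.0634] [0.041 0.04  0.01 ]
top 0.06 108 [313. 234.] [ 0.5395 -0.0073  0.0682] [0.045 0.044 0.007]
top 0.11 144 [334. 199.] [ 0.6118 -0.0529  0.1386] [0.027 0.026 0.033]
top 0.11 135 [283. 209.] [0.5934 0.0605 0.1284] [0.027 0.027 0.024]
top 0.11 127 [313. 230.] [ 0.546  -0.0056  0.1234] [0.026 0.027 0.016]
scene 0.012 2055 [311. 200.] [ 0.6079 -0.0163  0.0197] [0.2   0.222 0.014]
scene 0.012 64 [211. 195.] [ 0.5186 -0.3034  0.0137] [0.034 0.07  0.014]
scene 0.026 584 [206. 183.] [ 0.4792 -0.3084  0.0298] [0.091 0.085 0.008]
scene 0.026 51 [250. 182.] [ 0.5057 -0.1784  0.0308] [0.023 0.046 0.008]
scene 0.026 27 [307. 191.] [ 0.5635 -0.016   0.0277] [0.024 0.026 0.007]
scene 0.026 85 [298. 210.] [ 0.6263 -0.0528  0.0318] [0.038 0.042 0.009]
scene 0.06 54 [311. 182.] [ 0.5625 -0.0034  0.0684] [0.037 0.046 0.008]
scene 0.06 118 [317. 196.] [0.609  0.0048 0.0634] [0.042 0.042 0.007]
scene 0.11 88 [310. 169.] [ 0.5537 -0.0052  0.1231] [0.027 0.026 0.018]
scene 0.11 104 [337. 178.] [0.6018 0.0605 0.1291] [0.028 0.027 0.022]
scene 0.11 133 [297. 190.] [ 0.6218 -0.0534  0.1379] [0.029 0.027 0.033]
```

View pics/c1.png

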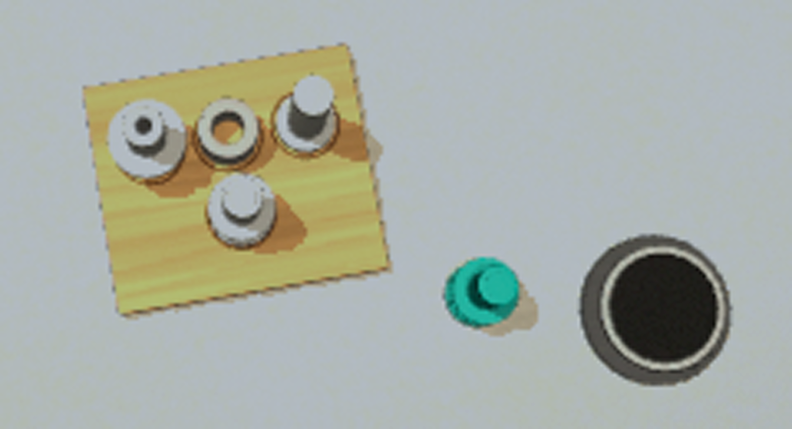

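View pics/c2.png

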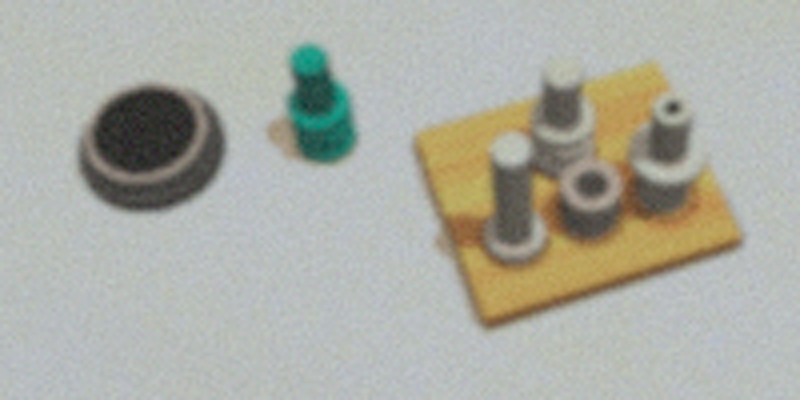

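The enlarged crop settles which part is which:
- Flanged shaft, with the dark centre hole: crop (145,130).
- Plain post, the tallest: crop (312,95).
- Spool shaft, grey and on the -x mark: crop (242,200).
- Bushing: crop (228,132).
- Turquoise look-alike: crop (490,290). I'll leave it alone.

Next I'll measure their positions precisely.

```bash
python3 - <<'E'
from h import *
for f in ('top0','scene0'):
    im,d,K,T=load(f); Q=cloud(d,K,T); z=Q[...,2]
    def circ(nm,c,r,lo,hi):
        m=(np.hypot(Q[...,0]-c[0],Q[...,1]-c[1])<r)&(z>lo)&(z<hi); p=Q[m]
        (x,y),R=cv2.minEnclosingCircle(p[:,:2].astype(np.float32))
        # pixel ray on plane
        v,u=np.nonzero(m); rr=ray(K,T,u.mean(),v.mean(),np.median(p[:,2]))
        print(f,nm,len(p),'circ',np.round([x,y,R],4),'mean',p.mean(0).round(4),'zmed',np.median(p[:,2]).round(4),'ray',rr.round(4))
    circ('flanged',(.6,.06),.03,.125,.14)
    circ('post',(.615,-.053),.03,.135,.15)
    circ('spool',(.55,-.005),.03,.118,.13)
    circ('bush',(.607,.003),.03,.0615,.068)
    circ('ped',(.476,-.309),.055,.026,.036)
    circ('decoy',(.49,-.18),.05,.097,.12)
    # board: yellow mask + z ~ .02
    hsv=cv2.cvtColor(im,cv2.COLOR_BGR2HSV)
    m=(z>.014)&(z<.026)&(np.abs(Q[...,0]-.58)<.14)&(np.abs(Q[...,1])<.14)&(hsv[...,1]>60)
    r=cv2.minAreaRect(Q[m][:,:2].astype(np.float32)*1000); print(f,'board',r,np.median(z[m]))
    m=(z>.004)&(z<.03)&(Q[...,0]>.3)&(Q[...,0]<.75)&(Q[...,1]>.15)&(Q[...,1]<.4)
    n,l,s,ce=cv2.connectedComponentsWithStats(m.astype(np.uint8)); i=1+s[1:,4].argmax()
    q=Q[l==i]; r=cv2.minAreaRect(q[:,:2].astype(np.float32)*1000); print(f,'tray',r,np.percentile(q[:,2],[10,50,90,99]))
    print('wall z>.014:',cv2.minAreaRect(q[q[:,2]>.013][:,:2].astype(np.float32)*1000))
E
```

```text
top0 flanged 115 circ [0.595  0.0606 0.0136] mean [0.595  0.0604 0.129 ] zmed 0.1288 ray [0.595  0.0604 0.1288]
top0 post 112 circ [ 0.6134 -0.0536  0.0137] mean [ 0.6132 -0.0539  0.1393] zmed 0.1393 ray [ 0.6132 -0.0539  0.1393]
top0 spool 122 circ [ 0.547  -0.0059  0.0138] mean [ 0.5466 -0.006   0.1235] zmed 0.1234 ray [ 0.5466 -0.006   0.1234]
top0 bush 137 circ [0.6043 0.0034 0.0217] mean [0.6051 0.0032 0.0641] zmed 0.0639 ray [0.6051 0.0032 0.0639]
top0 ped 1020 circ [ 0.4754 -0.3099  0.0454] mean [ 0.4743 -0.3098  0.03  ] zmed 0.03 ray [ 0.4742 -0.3098  0.03  ]
top0 decoy 123 circ [ 0.4874 -0.179   0.0139] mean [ 0.487  -0.1787  0.1037] zmed 0.1038 ray [ 0.4869 -0.1787  0.1038]
top0 board ((574.7742919921875, -1.704620361328125), (170.2699737548828, 199.80699157714844), 9.222058296203613) 0.019324799505435752
top0 tray ((505.349609375, 286.43634033203125), (267.781982421875, 129.85491943359375), 1.5673561096191406) [0.00456012 0.0067778  0.01628873 0.02042526]
wall z>.014: ((503.380126953125, 285.69287109375), (123.29753112792969, 259.8318176269531), 89.90982818603516)
scene0 f
[... 391 characters left out ...]
 [0.6068 0.0051 0.0639] zmed 0.0639 ray [0.6069 0.0051 0.0639]
scene0 ped 592 circ [ 0.4769 -0.3096  0.0473] mean [ 0.4787 -0.3088  0.0298] zmed 0.0298 ray [ 0.479  -0.3089  0.0298]
scene0 decoy 67 circ [ 0.49   -0.1783  0.0138] mean [ 0.4915 -0.1779  0.1037] zmed 0.1041 ray [ 0.4918 -0.1779  0.1041]
scene0 board ((578.5196533203125, -0.4508514404296875), (171.35400390625, 199.5099639892578), 9.125404357910156) 0.019743197472204765
scene0 tray ((499.1276550292969, 289.8169860839844), (135.671875, 278.6143798828125), 89.404052734375) [0.00486566 0.00705507 0.01690708 0.02059383]
wall z>.014: ((505.36541748046875, 286.52960205078125), (123.64019012451172, 265.6591491699219), 89.69392395019531)
```

```bash
cat >> h.py <<'E'
from scipy.spatial.transform import Rotation as Ro
def st():
    o=ctrl.get_obs(); R=Ro.from_rotvec(o['tool_rot']).as_matrix(); return o,R
def go(p,yaw=None):
    """units to reach p; yaw = wanted angle (deg) of jaw axis in world"""
    o,R=st(); s=R.T@(np.array(p)-o['tool_pos'])/.04
    print('t',round(o['t'],2),'tcp',o['tool_pos'].round(4),'shift units',s.round(3),'op',round(o['opening'],4),'f',o['contact_force'].round(1))
    a=np.degrees(np.arctan2(R[1,1],R[0,1])); print('jaw yaw',a.round(2), 'tilt',R[:,0].round(3), '' if yaw is None else 'turn units (down axis) %.3f'%(-(((yaw-a)+90)%180-90)/5))
E
python3 - <<'E'
from h import *
o,R=st(); print(R.round(3)); go([.5955,.0606,.17],90)
im,d,K,T=load('top0'); Q=cloud(d,K,T)
for n,b in (('mug',im[120:170,150:210]),):
    q=Q[120:170,150:210].reshape(-1,3); q=q[q[:,2]>.04]; print(n,q.min(0).round(3),q.max(0).round(3))
q=Q[130:165,395:430].reshape(-1,3); q=q[q[:,2]>.04]; print('glue',q.min(0).round(3),q.max(0).round(3))
E
```

```text
[[-0.     0.326 -0.945]
 [ 0.002 -0.945 -0.326]
 [-1.    -0.002 -0.   ]]
t 0.1 tcp [ 0.2035 -0.5903  0.1992] shift units [  0.755 -12.191 -14.567] op 0.0858 f [-0.5  0.5 -0.3]
jaw yaw -70.99 tilt [-0.     0.002 -1.   ] turn units (down axis) 3.802
mug [0.408 0.009 0.04 ] [0.805 0.379 1.262]
glue [ 0.408 -0.27   0.04 ] [0.782 0.009 1.262]
```

drive_tool(
  commands="-1 -0.5 -12.2 -14.6 3.8;-1 -0.5 -12.2 -14.6 3.8;-1 -0.5 -12.2 -14.6 3.8;-1 -0.5 -12.2 -14.6 3.8;-1 -0.5 -12.2 -14.6 3.8;-1 -0.5 -12.2 -14.6 3.8;-1 -0.5 -12.2 -14.6 3.8;-1 -0.5 -12.2 -14.6 3.8",
  newtons=50,
)

```text
t: 0.77
tool_pos: [0.3761, -0.3036, 0.2087]
tool_rot: [-2.221, 0.0, 2.221]
contact_force: [0.5, -0.7, 0.0]
opening: 0.0854
```

```bash
python3 - <<'E'
from h import *
go([.5955,.0606,.215],-90)
E
```

```text
t 0.77 tcp [ 0.3761 -0.3036  0.2087] shift units [-0.156 -9.106 -5.482] op 0.0854 f [ 0.5 -0.7  0. ]
jaw yaw -90.02 tilt [-0.  0. -1.] turn units (down axis) -0.004
```

drive_tool(
  commands="-1 -0.2 -9 -5.2 0;-1 -0.2 -9 -5.2 0;-1 -0.2 -9 -5.2 0;-1 -0.2 -9 -5.2 0;-1 -0.2 -9 -5.2 0;-1 -0.2 -9 -5.2 0;-1 -0.2 -9 -5.2 0;-1 -0.2 -9 -5.2 0",
)

```text
t: 1.43
tool_pos: [0.5428, -0.0148, 0.2151]
tool_rot: [2.221, 0.001, -2.222]
contact_force: [0.5, -0.5, 0.5]
opening: 0.0854
```

drive_tool(
  commands="-1 0 -1 -0.6 0;-1 0 -1 -0.6 0;-1 0 -1 -0.6 0;-1 0 -1 -0.6 0",
)

```text
t: 1.77
tool_pos: [0.5659, 0.0229, 0.2148]
tool_rot: [2.219, 0.001, -2.222]
contact_force: [0.3, -0.1, -0.6]
opening: 0.0849
```

```bash
python3 - <<'E'
from h import *
im,d,i=shot('wrist','w0'); print(i['T'].round(3))
go([.5955,.0606,.215],-90)
E
```

```text
[[ 0.    -0.947 -0.32   0.648]
 [-1.    -0.    -0.     0.023]
 [ 0.     0.32  -0.947  0.388]
 [ 0.     0.     0.     1.   ]]
t 1.82 tcp [0.5658 0.0223 0.215 ] shift units [-0.002 -0.959 -0.742] op 0.0851 f [-0.3 -1.2  0.3]
jaw yaw -90.02 tilt [-0.001 -0.    -1.   ] turn units (down axis) -0.005
```

View pics/w0.png

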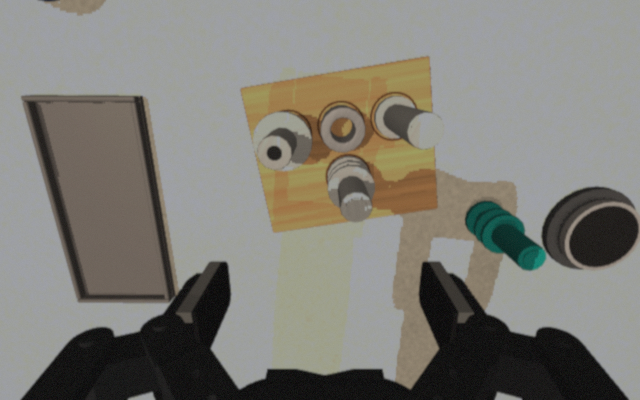

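The wrist view shows the flanged shaft's top at (275,152), the bushing at (343,128), the post's top at (425,130) and the spool's top at (355,207). I'll measure them from this second viewpoint.

```bash
python3 - <<'E'
from h import *
im,d,K,T=load('w0'); Q=cloud(d,K,T); z=Q[...,2]
def circ(nm,c,r,lo,hi):
    m=(np.hypot(Q[...,0]-c[0],Q[...,1]-c[1])<r)&(z>lo)&(z<hi)
    n,l,s,ce=cv2.connectedComponentsWithStats(m.astype(np.uint8)); i=1+s[1:,4].argmax(); m=l==i; p=Q[m]
    (u,v),R=cv2.minEnclosingCircle(p[:,:2].astype(np.float32))
    print(nm,len(p),'circ',np.round([u,v,R],4),'mean',p.mean(0).round(4),'zmed',np.median(p[:,2]).round(4))
circ('flanged',(.596,.06),.03,.126,.14)
circ('post',(.615,-.053),.03,.137,.15)
circ('spool',(.549,-.005),.03,.1215,.13)
circ('bush',(.607,.003),.03,.0625,.068)
circ('ped',(.476,-.309),.055,.026,.036)
hsv=cv2.cvtColor(im,cv2.COLOR_BGR2HSV)
m=(z>.016)&(z<.024)&(np.abs(Q[...,0]-.58)<.12)&(np.abs(Q[...,1])<.12)&(hsv[...,1]>60)
print('board',cv2.minAreaRect(Q[m][:,:2].astype(np.float32)*1000),np.median(z[m]))
m=(z>.004)&(z<.022)&(Q[...,0]>.34)&(Q[...,0]<.66)&(Q[...,1]>.2)&(Q[...,1]<.37)
n,l,s,ce=cv2.connectedComponentsWithStats(m.astype(np.uint8)); i=1+s[1:,4].argmax(); q=Q[l==i]
f=q[(np.abs(q[:,0]-.5)<.1)&(np.abs(q[:,1]-.287)<.04)]
print('tray',cv2.minAreaRect(q[:,:2].astype(np.float32)*1000),'floor',np.median(f[:,2]))
E
```

```text
flanged 949 circ [0.5972 0.0622 0.0139] mean [0.5978 0.062  0.13  ] zmed 0.13
post 1099 circ [ 0.6157 -0.052   0.0142] mean [ 0.6159 -0.0516  0.1399] zmed 0.14
spool 772 circ [ 0.5493 -0.004   0.0138] mean [ 0.55   -0.0038  0.1243] zmed 0.1243
bush 1038 circ [0.6065 0.0051 0.0219] mean [0.607  0.0053 0.064 ] zmed 0.064
ped 4158 circ [ 0.4763 -0.3081  0.0458] mean [ 0.4785 -0.3063  0.0301] zmed 0.0301
board ((576.800048828125, 0.0168609619140625), (169.8905487060547, 199.96316528320312), 9.096780776977539) 0.02008208132537731
tray ((506.14678955078125, 287.7124328613281), (123.62330627441406, 261.5466003417969), 89.7412338256836) floor 0.00610125981182813
```

```bash
python3 - <<'E'
from h import *
go([.596,.061,.086],-90)
E
```

```text
t 1.82 tcp [0.5658 0.0223 0.215 ] shift units [ 3.223 -0.971 -0.758] op 0.0851 f [-0.3 -1.2  0.3]
jaw yaw -90.02 tilt [-0.001 -0.    -1.   ] turn units (down axis) -0.005
```

drive_tool(
  commands="-1 0 -0.97 -0.76 0;-1 0 -0.97 -0.76 0;-1 0 -0.97 -0.76 0;-1 0.5 -0.97 -0.76 0;-1 1.2 -0.97 -0.76 0;-1 1.5 -0.97 -0.76 0;-1 1.5 -0.97 -0.76 0;-1 1.5 -0.97 -0.76 0",
)

```text
t: 2.48
tool_pos: [0.5959, 0.0608, 0.155]
tool_rot: [-2.219, 0.001, 2.223]
contact_force: [-0.5, -0.8, 1.2]
opening: 0.0854
```

```bash
python3 - <<'E'
from h import *
go([.596,.061,.086],-90)
E
```

```text
t 2.48 tcp [0.5959 0.0608 0.155 ] shift units [ 1.725 -0.006 -0.006] op 0.0854 f [-0.5 -0.8  1.2]
jaw yaw -90.06 tilt [-0.002 -0.    -1.   ] turn units (down axis) -0.013
```

drive_tool(
  commands="-1 0.6 0 0 0;-1 1.2 0 0 0;-1 1.6 0 0 0;-1 1.72 0 0 0;-1 1.72 0 0 0;0 1.72 0 0 0;0.3 1.72 0 0 0;0.6 1.72 0 0 0",
  newtons=40,
)

```text
t: 3.15
tool_pos: [0.5982, 0.0618, 0.0889]
tool_rot: [2.225, 0.0, -2.217]
contact_force: [0.1, -0.6, 0.1]
opening: 0.0516
```

drive_tool(
  commands="1 0 0 0 0;1 0 0 0 0;1 0 0 0 0;1 0 0 0 0;1 0 0 0 0;1 0 0 0 0",
  newtons=40,
)

```text
t: 3.65
tool_pos: [0.5977, 0.0619, 0.088]
tool_rot: [2.224, 0.0, -2.219]
contact_force: [-0.3, 0.8, 5.6]
opening: 0.0261
```

```bash
python3 - <<'E'
from h import *
go([.596,.061,.086],-90)
im,d,i=shot('wrist','w1')
E
```

```text
t 3.65 tcp [0.5977 0.0619 0.088 ] shift units [0.049 0.023 0.042] op 0.0261 f [-0.3  0.8  5.6]
jaw yaw -89.99 tilt [ 0.002  0.    -1.   ] turn units (down axis) 0.003
```

View pics/w1.png

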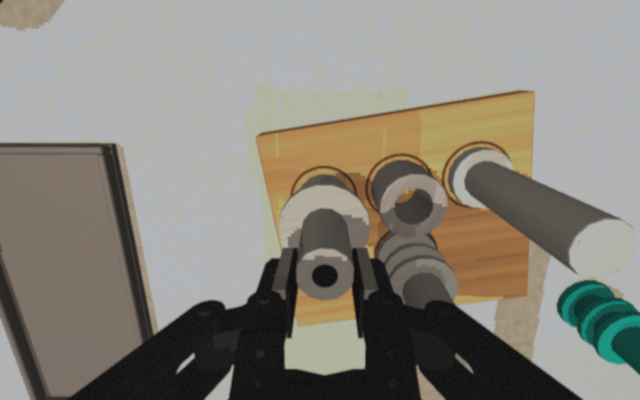

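Gripped: opening 26 mm on the 28 mm stem. The grasp was at TCP (0.5977, 0.0619, 0.088), which I'll use for the return.

drive_tool(
  commands="1 -0.3 0 0 0;1 -0.8 0 0 0;1 -1.5 0 0 0;1 -1.7 -0.6 0 0;1 -1.7 -1.4 0.1 0;1 -1.7 -2.2 0.2 0;1 -1.7 -3 0.3 0;1 -1.7 -3.8 0.3 0",
)

```text
t: 4.37
tool_pos: [0.5833, 0.2149, 0.154]
tool_rot: [2.219, -0.001, -2.224]
contact_force: [0.4, 0.2, -2.7]
opening: 0.0261
```

drive_tool(
  commands="1 0 -0.8 0 0;1 0 -1.3 0 0;1 0 -1.6 0 0;1 0 -1.75 0 0;1 0 -1.75 0 0",
)

```text
t: 4.78
tool_pos: [0.5843, 0.2842, 0.1541]
tool_rot: [2.219, 0.001, -2.222]
contact_force: [0.2, -0.7, -2.3]
opening: 0.0258
```

```bash
python3 - <<'E'
from h import *
go([.585,.287,.076],-90)
im,d,i=shot('wrist','w2')
E
```

```text
t 4.78 tcp [0.5843 0.2842 0.1541] shift units [ 1.953 -0.071 -0.02 ] op 0.0258 f [ 0.2 -0.7 -2.3]
jaw yaw -89.93 tilt [-0.001 -0.001 -1.   ] turn units (down axis) 0.015
```

View pics/w2.png

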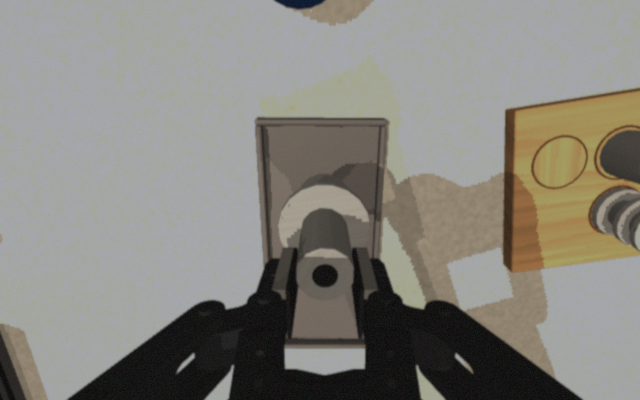

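The flanged shaft is held upright over the tray, and its ring mark at (558,162) is now free. I'll lower it.

drive_tool(
  commands="1 0.5 -0.07 0 0;1 1 -0.07 0 0;1 1.5 -0.07 0 0;1 1.8 -0.07 0 0;1 1.9 -0.07 0 0;1 1.95 -0.07 0 0;1 1.97 -0.07 0 0;1 1.97 -0.07 0 0",
)

```text
t: 5.5
tool_pos: [0.5857, 0.2866, 0.0773]
tool_rot: [-2.223, -0.0, 2.219]
contact_force: [0.1, 0.3, -2.1]
opening: 0.0258
```

```bash
python3 - <<'E'
from h import *
go([.585,.287,.074],-90)
im,d,K,T=load('w2'); c=cv2.resize(im[90:240,480:640],None,fx=4,fy=4); cv2.imwrite('pics/c3.png',c)
E
```

```text
t 5.5 tcp [0.5857 0.2866 0.0773] shift units [ 0.082 -0.009  0.018] op 0.0258 f [ 0.1  0.3 -2.1]
jaw yaw -90.01 tilt [ 0.002  0.001 -1.   ] turn units (down axis) -0.002
```

View pics/c3.png

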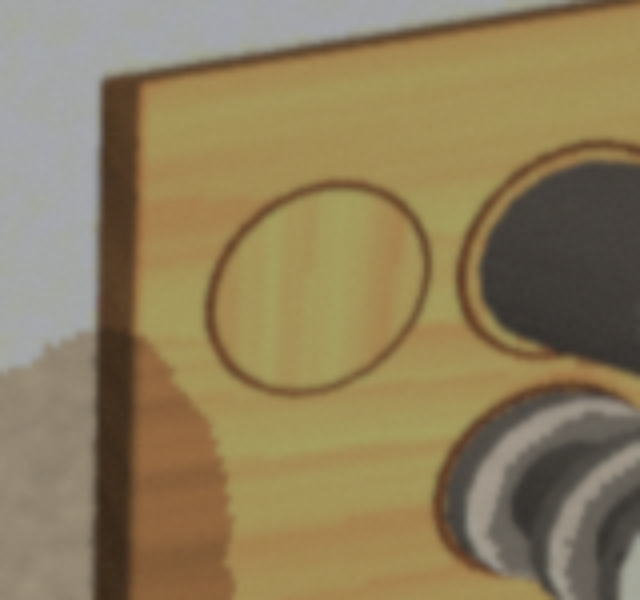

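drive_tool(
  commands="1 0.04 0 0 0;1 0.08 0 0 0;1 0.08 0 0 0;1 0.08 0 0 0",
)

```text
t: 5.83
tool_pos: [0.5856, 0.2871, 0.0741]
tool_rot: [-2.224, -0.001, 2.219]
contact_force: [0.3, -0.3, 0.8]
opening: 0.026
```

drive_tool(
  commands="0.5 0 0 0 0;0.2 0 0 0 0;-0.2 0 0 0 0;-0.6 0 0 0 0;-1 0 0 0 0;-1 -0.6 0 0 0;-1 -1.4 0 0 0;-1 -2.2 0 0 0",
)

```text
t: 6.5
tool_pos: [0.5836, 0.2861, 0.1599]
tool_rot: [2.217, -0.001, -2.225]
contact_force: [0.4, 0.1, 0.2]
opening: 0.0854
```

```bash
python3 - <<'E'
from h import *
go([.5485,-.005,.165],-90)
im,d,i=shot('wrist','w3')
E
```

```text
t 6.5 tcp [0.5836 0.2861 0.1599] shift units [-0.116  7.278  0.878] op 0.0854 f [0.4 0.1 0.2]
jaw yaw -89.99 tilt [-0.003 -0.001 -1.   ] turn units (down axis) 0.001
```

View pics/w3.png

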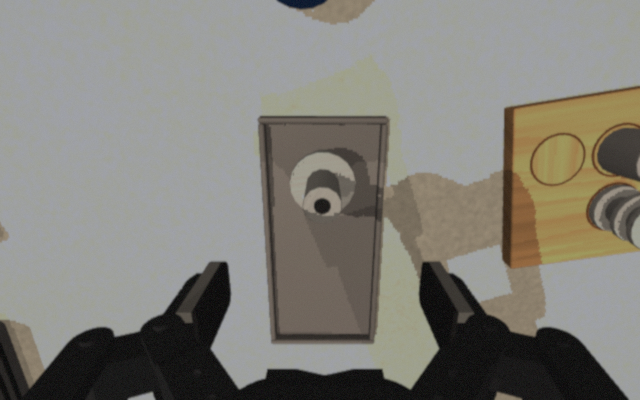

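The flanged shaft stands upright in the tray, top at (322,205). Next is the spool.

drive_tool(
  commands="-1 -0.2 0.8 0.1 0;-1 -0.2 1.8 0.2 0;-1 -0.2 2.8 0.35 0;-1 -0.2 3.8 0.45 0;-1 -0.2 4.8 0.58 0;-1 -0.2 5.8 0.7 0;-1 -0.2 6.5 0.8 0;-1 -0.2 6.9 0.88 0",
)

```text
t: 7.22
tool_pos: [0.549, 0.0075, 0.1686]
tool_rot: [-2.221, 0.004, 2.22]
contact_force: [-1.0, 0.3, 0.3]
opening: 0.0857
```

drive_tool(
  commands="-1 0 0.35 0 0;-1 0 0.35 0 0;-1 0 0.35 0 0;-1 0 0.35 0 0",
)

```text
t: 7.55
tool_pos: [0.5496, -0.0028, 0.1686]
tool_rot: [-2.221, -0.001, 2.221]
contact_force: [0.0, 0.1, 0.2]
opening: 0.0856
```

```bash
python3 - <<'E'
from h import *
go([.5485,-.005,.087],-90)
E
```

```text
t 7.55 tcp [ 0.5496 -0.0028  0.1686] shift units [2.039 0.056 0.028] op 0.0856 f [0.  0.1 0.2]
jaw yaw -89.98 tilt [-0.  0. -1.] turn units (down axis) 0.005
```

drive_tool(
  commands="-1 0.6 0.05 0.02 0;-1 1.2 0.05 0.02 0;-1 1.7 0.05 0.02 0;-1 2 0.05 0.02 0;-1 2.04 0.05 0.02 0;-1 2.04 0.05 0.02 0;0 2.04 0.05 0.02 0;0.4 2.04 0.05 0.02 0",
)

```text
t: 8.22
tool_pos: [0.5502, -0.0053, 0.0889]
tool_rot: [2.224, 0.0, -2.218]
contact_force: [0.1, 0.0, 0.2]
opening: 0.0641
```

drive_tool(
  commands="0.6 0 0 0 0;1 0 0 0 0;1 0 0 0 0;1 0 0 0 0;1 0 0 0 0;1 0 0 0 0;1 0 0 0 0",
)

```text
t: 8.8
tool_pos: [0.5496, -0.0053, 0.0882]
tool_rot: [2.223, 0.0, -2.219]
contact_force: [-0.2, 1.2, 6.2]
opening: 0.0251
```

```bash
python3 - <<'E'
from h import *
go([.425,.287,.087],-90)
im,d,i=shot('wrist','w4')
E
```

```text
t 8.8 tcp [ 0.5496 -0.0053  0.0882] shift units [ 0.025 -7.309  3.114] op 0.0251 f [-0.2  1.2  6.2]
jaw yaw -89.99 tilt [ 0.002  0.    -1.   ] turn units (down axis) 0.002
```

View pics/w4.png

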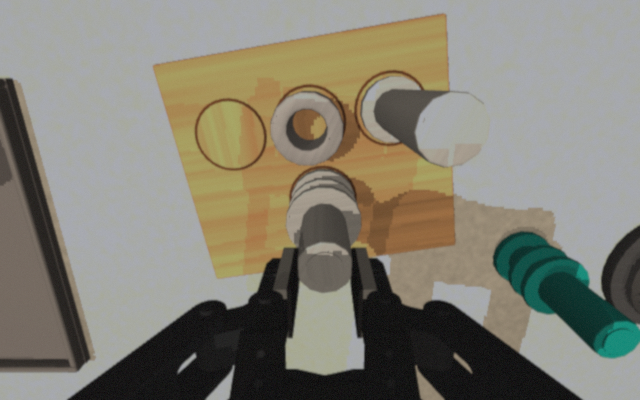

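The spool is gripped. Grasp at TCP (0.5496, -0.0053, 0.0882). The freed ring at (230,134) is clearly visible.

drive_tool(
  commands="1 -0.3 0 0 0;1 -0.9 0 0 0;1 -1.5 -0.3 0.1 0;1 -1.7 -1.1 0.5 0;1 -1.7 -2 0.9 0;1 -1.7 -2.9 1.3 0;1 -1.7 -3.8 1.7 0;1 -1.7 -4.7 2.1 0",
)

```text
t: 9.52
tool_pos: [0.4628, 0.1835, 0.1542]
tool_rot: [2.219, -0.002, -2.223]
contact_force: [0.9, -0.3, -3.5]
opening: 0.0248
```

drive_tool(
  commands="1 0 -0.9 0.4 0;1 0 -1.7 0.7 0;1 0 -2.3 0.9 0;1 0 -2.6 1 0;1 0 -2.6 1 0;1 0 -2.6 1 0",
)

```text
t: 10.02
tool_pos: [0.4243, 0.2861, 0.1544]
tool_rot: [2.219, -0.001, -2.221]
contact_force: [0.0, -0.6, -4.0]
opening: 0.025
```

```bash
python3 - <<'E'
from h import *
go([.425,.287,.0762],-90)
E
```

```text
t 10.02 tcp [0.4243 0.2861 0.1544] shift units [ 1.954 -0.027 -0.019] op 0.025 f [ 0.  -0.6 -4. ]
jaw yaw -89.92 tilt [-0.001 -0.002 -1.   ] turn units (down axis) 0.015
```

drive_tool(
  commands="1 0.5 0 0 0;1 1 0 0 0;1 1.5 0 0 0;1 1.8 0 0 0;1 1.9 0 0 0;1 1.97 0 0 0;1 2.02 0 0 0;1 2.05 0 0 0",
)

```text
t: 10.68
tool_pos: [0.4259, 0.2867, 0.0743]
tool_rot: [-2.223, -0.001, 2.219]
contact_force: [-0.8, 0.1, 0.6]
opening: 0.0247
```

drive_tool(
  commands="1 0 0 0 0;1 0 0 0 0",
)

```text
t: 10.85
tool_pos: [0.4256, 0.2869, 0.0743]
tool_rot: [-2.223, -0.001, 2.219]
contact_force: [-0.1, -0.4, -1.7]
opening: 0.0247
```

drive_tool(
  commands="1 0.03 0 0 0;1 0.03 0 0 0;1 0.03 0 0 0",
)

```text
t: 11.1
tool_pos: [0.4263, 0.2875, 0.0741]
tool_rot: [-2.225, -0.002, 2.217]
contact_force: [-1.3, 0.5, 6.0]
opening: 0.0248
```

drive_tool(
  commands="0.5 0 0 0 0;0.2 0 0 0 0;-0.2 0 0 0 0;-0.6 0 0 0 0;-1 0 0 0 0;-1 -0.6 0 0 0;-1 -1.4 0 0 0;-1 -2.2 0 0 0",
)

```text
t: 11.77
tool_pos: [0.4236, 0.286, 0.1593]
tool_rot: [2.217, -0.002, -2.224]
contact_force: [0.6, 0.6, -0.3]
opening: 0.0851
```

```bash
python3 - <<'E'
from h import *
go([.615,-.053,.17],-90)
im,d,i=shot('wrist','w5')
E
```

```text
t 11.77 tcp [0.4236 0.286  0.1593] shift units [-0.271  8.476 -4.784] op 0.0851 f [ 0.6  0.6 -0.3]
jaw yaw -89.99 tilt [-0.003 -0.002 -1.   ] turn units (down axis) 0.002
```

View pics/w5.png

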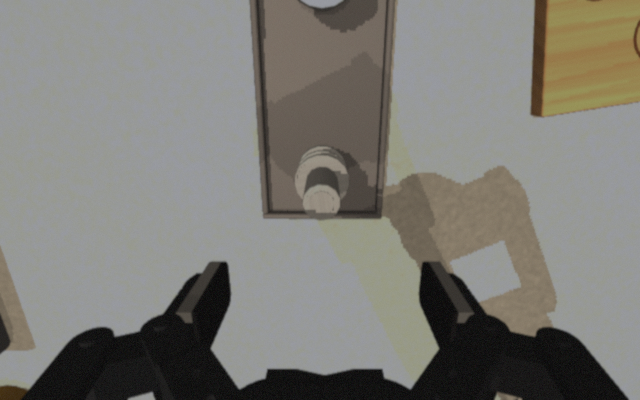

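The spool stands upright in the tray at (322,190). On to the post, travelling at 0.18 m to clear its 0.14 m top.

drive_tool(
  commands="-1 -0.5 0.7 -0.4 0;-1 -0.5 1.6 -0.9 0;-1 -0.5 2.5 -1.4 0;-1 -0.5 3.4 -1.9 0;-1 -0.5 4.3 -2.4 0;-1 -0.5 5.2 -2.9 0;-1 -0.5 6.1 -3.4 0;-1 -0.5 7 -3.9 0",
)

```text
t: 12.48
tool_pos: [0.5813, 0.0046, 0.1795]
tool_rot: [-2.221, -0.0, 2.221]
contact_force: [0.4, 0.1, 0.2]
opening: 0.0853
```

```bash
python3 - <<'E'
from h import *
go([.615,-.053,.18],-90)
E
```

```text
t 12.48 tcp [0.5813 0.0046 0.1795] shift units [-0.013  1.44  -0.842] op 0.0853 f [0.4 0.1 0.2]
jaw yaw -90.01 tilt [-0.  0. -1.] turn units (down axis) -0.001
```

drive_tool(
  commands="-1 0 0.7 -0.4 0;-1 0 1.2 -0.7 0;-1 0 1.46 -0.84 0;-1 0 1.46 -0.84 0;-1 0 1.46 -0.84 0",
)

```text
t: 12.9
tool_pos: [0.614, -0.0513, 0.1793]
tool_rot: [-2.22, -0.001, 2.222]
contact_force: [0.2, 0.3, 0.4]
opening: 0.0856
```

```bash
python3 - <<'E'
from h import *
go([.615,-.053,.0865],-90)
im,d,i=shot('wrist','w6')
E
```

```text
t 12.9 tcp [ 0.614  -0.0513  0.1793] shift units [ 2.321  0.044 -0.027] op 0.0856 f [0.2 0.3 0.4]
jaw yaw -90.01 tilt [-0.001  0.001 -1.   ] turn units (down axis) -0.002
```

View pics/w6.png

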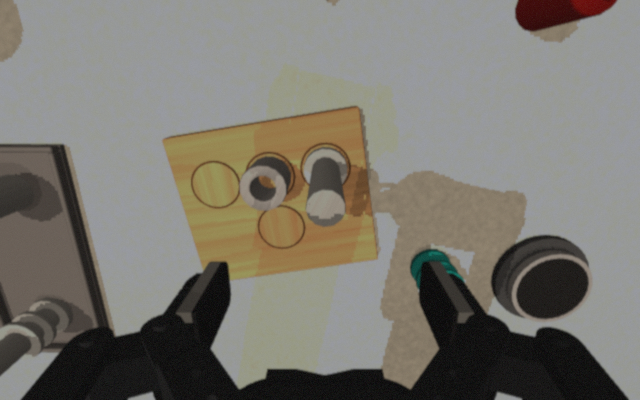

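drive_tool(
  commands="-1 0.6 0.03 -0.02 0;-1 1.2 0.03 -0.02 0;-1 1.8 0.03 -0.02 0;-1 2.2 0.03 -0.02 0;-1 2.32 0.03 -0.02 0;-1 2.32 0.03 -0.02 0;0 2.32 0.03 -0.02 0;0.4 2.32 0.03 -0.02 0",
)

```text
t: 13.62
tool_pos: [0.6164, -0.0526, 0.0892]
tool_rot: [2.224, 0.0, -2.217]
contact_force: [-0.0, -0.1, 0.9]
opening: 0.064
```

drive_tool(
  commands="0.6 0 0 0 0;1 0 0 0 0;1 0 0 0 0;1 0 0 0 0;1 0 0 0 0;1 0 0 0 0;1 0 0 0 0",
)

```text
t: 14.2
tool_pos: [0.6161, -0.053, 0.0884]
tool_rot: [2.224, 0.0, -2.219]
contact_force: [0.1, 1.7, 5.7]
opening: 0.0266
```

```bash
python3 - <<'E'
from h import *
go([.505,.287,.0865],-90)
im,d,i=shot('wrist','w7')
E
```

```text
t 14.2 tcp [ 0.6161 -0.053   0.0884] shift units [ 0.043 -8.499  2.777] op 0.0266 f [0.1 1.7 5.7]
jaw yaw -89.99 tilt [ 0.002  0.    -1.   ] turn units (down axis) 0.002
```

View pics/w7.png

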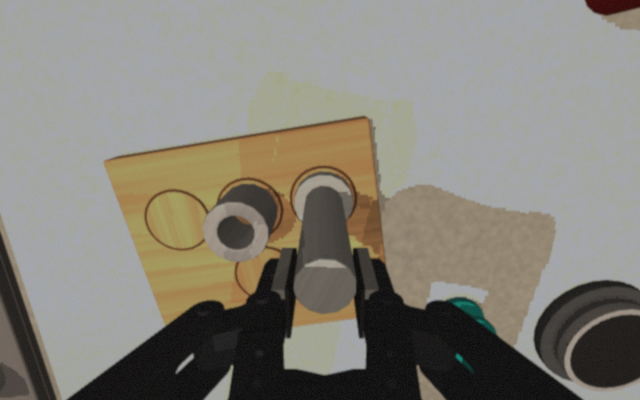

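The post is gripped. Grasp at TCP (0.6161, -0.053, 0.0884). I'll lift 80 mm and carry it over.

drive_tool(
  commands="1 -0.3 0 0 0;1 -0.9 0 0 0;1 -1.6 0 0 0;1 -2 -0.4 0.1 0;1 -2 -1.2 0.4 0;1 -2 -2.1 0.7 0;1 -2 -3 1 0;1 -2 -3.9 1.3 0",
)

```text
t: 14.92
tool_pos: [0.5619, 0.1039, 0.1667]
tool_rot: [-2.22, 0.001, 2.223]
contact_force: [0.7, 0.8, -1.9]
opening: 0.0268
```

drive_tool(
  commands="1 0 -0.9 0.3 0;1 0 -1.8 0.6 0;1 0 -2.7 0.9 0;1 0 -3.5 1.2 0;1 0 -4.1 1.35 0;1 0 -4.5 1.45 0;1 0 -4.55 1.45 0;1 0 -4.55 1.45 0",
)

```text
t: 15.58
tool_pos: [0.5045, 0.2853, 0.1665]
tool_rot: [2.219, 0.001, -2.221]
contact_force: [0.2, -0.2, -2.9]
opening: 0.0266
```

```bash
python3 - <<'E'
from h import *
go([.505,.287,.0744],-90)
E
```

```text
t 15.58 tcp [0.5045 0.2853 0.1665] shift units [ 2.304 -0.045 -0.015] op 0.0266 f [ 0.2 -0.2 -2.9]
jaw yaw -89.89 tilt [-0.001 -0.001 -1.   ] turn units (down axis) 0.022
```

drive_tool(
  commands="1 0.6 -0.02 0 0;1 1.2 -0.02 0 0;1 1.8 -0.02 0 0;1 2.1 -0.02 0 0;1 2.25 -0.02 0 0;1 2.3 -0.02 0 0;1 2.34 -0.02 0 0;1 2.34 -0.02 0 0",
)

```text
t: 16.25
tool_pos: [0.5062, 0.2858, 0.0747]
tool_rot: [-2.223, -0.0, 2.219]
contact_force: [0.1, -0.4, -1.8]
opening: 0.0264
```

drive_tool(
  commands="1 0.03 0 0 0;1 0.03 0 0 0;1 0.03 0 0 0",
)

```text
t: 16.5
tool_pos: [0.5065, 0.2862, 0.0743]
tool_rot: [-2.225, -0.001, 2.218]
contact_force: [-0.3, -0.7, 6.5]
opening: 0.0263
```

Contact is felt (+6.5 N), so I'll release and rise.

drive_tool(
  commands="0.5 0 0 0 0;0.2 0 0 0 0;-0.2 0 0 0 0;-0.6 0 0 0 0;-1 0 0 0 0;-1 -0.6 0 0 0;-1 -1.4 0 0 0;-1 -2.2 0 0 0",
)

```text
t: 17.17
tool_pos: [0.5039, 0.2853, 0.1595]
tool_rot: [2.217, -0.001, -2.225]
contact_force: [1.2, 0.9, 0.1]
opening: 0.0856
```

```bash
python3 - <<'E'
from h import *
go([.606,.0045,.165],-90)
im,d,i=shot('wrist','w8'); im,d,i=shot('top','top8')
E
```

```text
t 17.17 tcp [0.5039 0.2853 0.1595] shift units [-0.137  7.021 -2.551] op 0.0856 f [1.2 0.9 0.1]
jaw yaw -89.99 tilt [-0.004 -0.001 -1.   ] turn units (down axis) 0.003
```

View pics/w8.png

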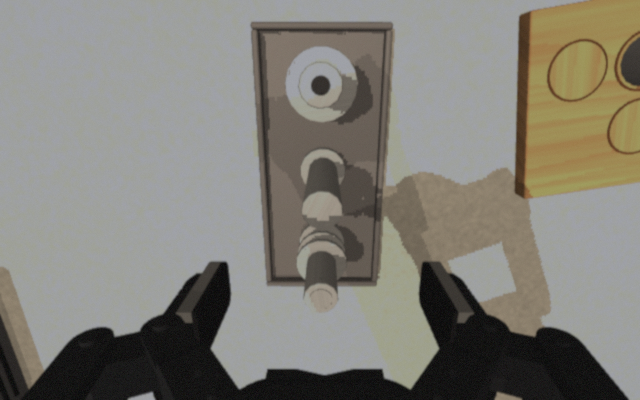

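View pics/top8.png

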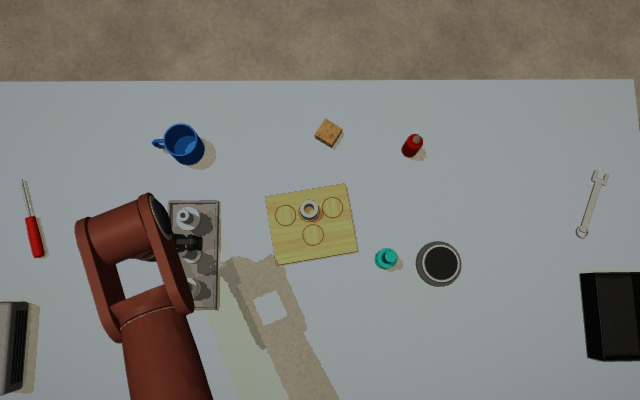

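All three shafts stand upright in the tray. In w8 they are the flanged shaft (320,85), the post (322,205) and the spool (320,295). The bushing is alone on the board, so I'll fetch it now.

drive_tool(
  commands="-1 0 0.7 -0.2 0;-1 0 1.6 -0.6 0;-1 0 2.5 -0.9 0;-1 0 3.4 -1.2 0;-1 0 4.3 -1.6 0;-1 0 5.2 -1.9 0;-1 0 6 -2.2 0;-1 0 6.6 -2.45 0",
)

```text
t: 17.93
tool_pos: [0.6033, 0.0191, 0.1593]
tool_rot: [-2.22, 0.002, 2.222]
contact_force: [1.2, 0.9, 0.3]
opening: 0.0857
```

drive_tool(
  commands="-1 0 0.35 -0.1 0;-1 0 0.4 -0.1 0;-1 0 0.4 -0.1 0;-1 0 0.4 -0.1 0",
)

```text
t: 18.27
tool_pos: [0.6066, 0.0071, 0.1598]
tool_rot: [2.22, 0.002, -2.222]
contact_force: [0.2, 0.2, -0.9]
opening: 0.0853
```

```bash
python3 - <<'E'
from h import *
go([.606,.0045,.027],-90)
im,d,i=shot('wrist','w9'); K,T=i['K'],i['T']; Q=cloud(d,K,T); z=Q[...,2]
m=(np.hypot(Q[...,0]-.606,Q[...,1]-.0045)<.03)&(z>.0625)&(z<.067)
print(cv2.minEnclosingCircle(Q[m][:,:2].astype(np.float32)))
E
```

```text
t 18.27 tcp [0.6066 0.0071 0.1598] shift units [3.32  0.067 0.012] op 0.0853 f [ 0.2  0.2 -0.9]
jaw yaw -89.94 tilt [-0.001  0.001 -1.   ] turn units (down axis) 0.013
((0.6065641641616821, 0.005012859124690294), 0.021774426102638245)
```

View pics/w9.png

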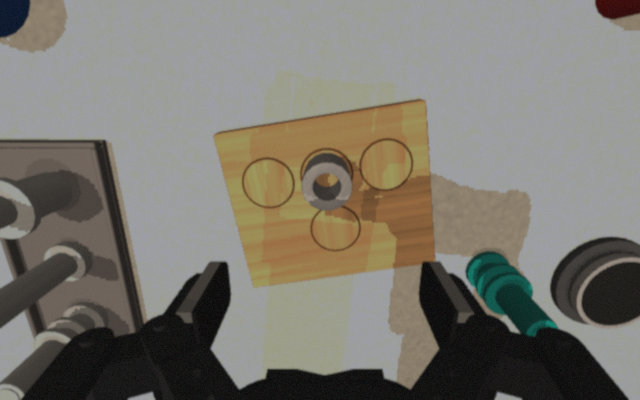

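The bushing is centred between the fingers at (327,182). Descending.

drive_tool(
  commands="-1 0.7 0.05 0 0;-1 1.5 0.05 0 0;-1 2.3 0.05 0 0;-1 2.9 0.05 0 0;-1 3.2 0.05 0 0;-1 3.35 0.05 0 0;-1 3.38 0.05 0 0;-1 3.38 0.05 0 0",
)

```text
t: 18.98
tool_pos: [0.6081, 0.0043, 0.0264]
tool_rot: [2.223, 0.001, -2.219]
contact_force: [0.7, 0.0, -0.8]
opening: 0.0853
```

drive_tool(
  commands="-0.3 0 0 0 0;0 0 0 0 0;0.3 0 0 0 0;1 0 0 0 0;1 0 0 0 0;1 0 0 0 0;1 0 0 0 0",
)

```text
t: 19.57
tool_pos: [0.6083, 0.0037, 0.027]
tool_rot: [2.224, -0.0, -2.219]
contact_force: [-1.0, -0.2, 5.8]
opening: 0.0408
```

```bash
python3 - <<'E'
from h import *
go([.476,-.309,.15],-90)
im,d,i=shot('wrist','w10')
E
```

```text
t 19.57 tcp [0.6083 0.0037 0.027 ] shift units [-3.08   7.818  3.301] op 0.0408 f [-1.  -0.2  5.8]
jaw yaw -90.0 tilt [ 0.002 -0.    -1.   ] turn units (down axis) 0.001
```

View pics/w10.png

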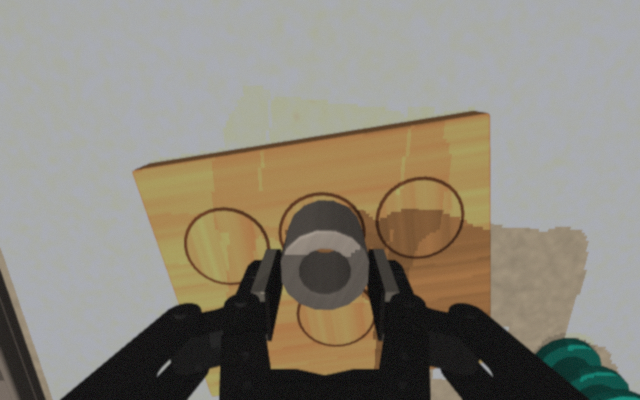

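drive_tool(
  commands="1 -0.4 0 0 0;1 -1.2 0 0 0;1 -2.1 0 0 0;1 -3 0.2 0 0;1 -3.4 0.9 0.3 0;1 -3.4 1.8 0.7 0;1 -3.4 2.7 1.1 0;1 -3.4 3.6 1.5 0",
)

```text
t: 20.28
tool_pos: [0.5465, -0.1414, 0.1618]
tool_rot: [2.222, 0.001, -2.219]
contact_force: [0.2, -1.2, -1.2]
opening: 0.0404
```

drive_tool(
  commands="1 0 0.9 0.4 0;1 0 1.8 0.75 0;1 0 2.7 1.1 0;1 0 3.4 1.5 0;1 0 3.9 1.7 0;1 0 4.15 1.75 0;1 0 4.15 1.75 0;1 0 4.15 1.75 0",
)

```text
t: 20.95
tool_pos: [0.4773, -0.3058, 0.1609]
tool_rot: [-2.221, -0.001, 2.221]
contact_force: [-0.4, -0.3, -1.6]
opening: 0.0411
```

```bash
python3 - <<'E'
from h import *
go([.478,-.309,.037],-90)
im,d,i=shot('wrist','w11');shot('top','top11')
E
```

```text
t 20.95 tcp [ 0.4773 -0.3058  0.1609] shift units [ 3.096  0.082 -0.017] op 0.0411 f [-0.4 -0.3 -1.6]
jaw yaw -90.03 tilt [-0.     0.001 -1.   ] turn units (down axis) -0.005
```

View pics/w11.png

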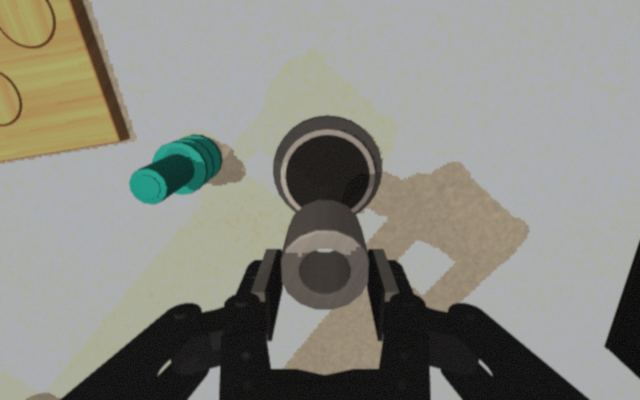

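```bash
python3 - <<'E'
from h import *
im,d,K,T=load('w11'); Q=cloud(d,K,T); z=Q[...,2]
m=(np.hypot(Q[...,0]-.476,Q[...,1]+.309)<.055)&(z>.026)&(z<.034)
# use outline: rim ellipse pixels via hull -> ray on z=.03
v,u=np.nonzero(m); h=cv2.convexHull(np.stack([u,v],1).astype(np.int32))[:,0]
pts=np.array([ray(K,T,a,b,.03)[:2] for a,b in h])
A=np.c_[2*pts,np.ones(len(pts))]; s=np.linalg.lstsq(A,(pts**2).sum(1),rcond=None)[0]
print('ped fit',s[:2],np.sqrt(s[2]+s[:2]@s[:2]), cv2.minEnclosingCircle(pts.astype(np.float32)),'y range',pts[:,1].min(),pts[:,1].max(),pts[:,0].max())
zz=.161-.007+.044
m=(np.abs(z-zz)<.006)&(np.hypot(Q[...,0]-.476,Q[...,1]+.306)<.03); q=Q[m]
print('bush',cv2.minEnclosingCircle(q[:,:2].astype(np.float32)),np.median(q[:,2]),q[:,1].min(),q[:,1].max())
E
```

```text
ped fit [ 0.47714497 -0.30859629] 0.044633461978073295 ((0.4771292805671692, -0.3085516095161438), 0.04499683156609535) y range -0.35312373016069387 -0.26449244326985494 0.5216764816425934
bush ((0.48263823986053467, -0.30591660737991333), 0.02894396334886551) 0.19754240674587836 -0.3348169984519199 -0.27710229019405547
```

```bash
python3 - <<'E'
from h import *
im,d,K,T=load('w11'); Q=cloud(d,K,T); z=Q[...,2]
m=(np.abs(z-.1975)<.004)&(np.abs(np.arange(640)-325)[None,:]<40); v,u=np.nonzero(m)
sel=np.abs(u-325)<3; print(v[sel].min(),v[sel].max())
for a,b in ((325,v[sel].min()),(325,v[sel].max()),(325,270)): print(ray(K,T,a,b,.1975).round(4))
c=cv2.resize(im[180:330,240:410],None,fx=4,fy=4); cv2.imwrite('pics/c4.png',cv2.convertScaleAbs(c,alpha=1.8))
E
```

```text
227 309
[ 0.4987 -0.3064  0.1975]
[ 0.4549 -0.3064  0.1975]
[ 0.4768 -0.3064  0.1975]
```

View pics/c4.png

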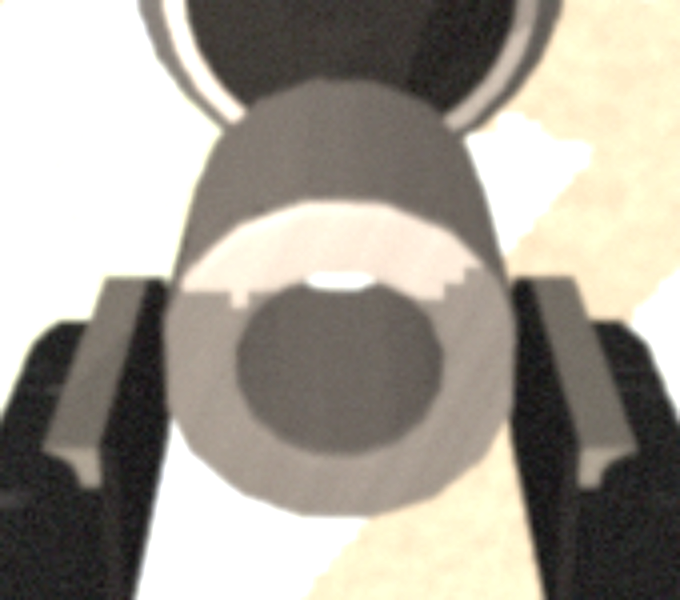

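drive_tool(
  commands="1 0.6 0.05 0.02 0;1 1.4 0.05 0.02 0;1 2 0.05 0.02 0;1 2.5 0.05 0.02 0;1 2.8 0.05 0.02 0;1 2.95 0.05 0.02 0;1 3 0.05 0.02 0;1 3 0.05 0.02 0",
)

```text
t: 21.72
tool_pos: [0.4771, -0.3081, 0.0416]
tool_rot: [2.221, 0.001, -2.22]
contact_force: [0.5, 0.4, -1.6]
opening: 0.041
```

drive_tool(
  commands="1 0 0 0 0;1 0 0 0 0;1 0 0 0 0",
)

```text
t: 21.97
tool_pos: [0.4773, -0.3089, 0.0425]
tool_rot: [2.223, -0.002, -2.218]
contact_force: [0.8, -0.4, -1.1]
opening: 0.0413
```

```bash
python3 - <<'E'
from h import *
go([.4776,-.308,.037],-90)
E
```

```text
t 21.97 tcp [ 0.4773 -0.3089  0.0425] shift units [ 0.139 -0.022 -0.007] op 0.0413 f [ 0.8 -0.4 -1.1]
jaw yaw -89.99 tilt [ 0.002 -0.002 -1.   ] turn units (down axis) 0.002
```

drive_tool(
  commands="1 0.05 -0.01 0 0;1 0.1 -0.01 0 0;1 0.12 -0.01 0 0;1 0.12 -0.01 0 0",
)

```text
t: 22.3
tool_pos: [0.4767, -0.308, 0.037]
tool_rot: [2.221, -0.0, -2.221]
contact_force: [-0.9, 1.2, 3.1]
opening: 0.041
```

drive_tool(
  commands="1 0.03 0 0 0;1 0.03 0 0 0",
)

```text
t: 22.47
tool_pos: [0.4768, -0.3081, 0.037]
tool_rot: [2.221, 0.0, -2.221]
contact_force: [-3.9, 3.2, 10.2]
opening: 0.0404
```

Seated, with contact at +10 N and TCP z 0.037 as predicted. Releasing.

drive_tool(
  commands="0.3 -0.02 0 0 0;0 -0.02 0 0 0;-0.3 -0.02 0 0 0;-0.6 -0.02 0 0 0;-1 -0.02 0 0 0;-1 -0.6 0 0 0;-1 -1.6 0 0 0;-1 -2.6 0 0 0",
)

```text
t: 23.13
tool_pos: [0.475, -0.3065, 0.1377]
tool_rot: [-2.215, -0.004, 2.224]
contact_force: [1.7, -1.2, 0.6]
opening: 0.0855
```

drive_tool(
  commands="-1 -0.6 0 0 0;-1 -0.8 0 0 0;-1 -0.8 0 0 0",
)

```text
t: 23.38
tool_pos: [0.4779, -0.309, 0.1741]
tool_rot: [2.224, -0.004, -2.215]
contact_force: [0.6, 0.4, 0.9]
opening: 0.0856
```

```bash
python3 - <<'E'
from h import *
go([.5065,.2862,.165],-90)
im,d,i=shot('wrist','w12'); K,T=i['K'],i['T']; Q=cloud(d,K,T); z=Q[...,2]
def fit(m,zp):
    v,u=np.nonzero(m); h=cv2.convexHull(np.stack([u,v],1).astype(np.int32))[:,0]
    pts=np.array([ray(K,T,a,b,zp)[:2] for a,b in h]); A=np.c_[2*pts,np.ones(len(pts))]; s=np.linalg.lstsq(A,(pts**2).sum(1),rcond=None)[0]
    return s[:2].round(4),np.sqrt(s[2]+s[:2]@s[:2]).round(4)
r=np.hypot(Q[...,0]-.477,Q[...,1]+.308)
m=(r<.035)&(z>.0715)&(z<.078); print('bush',fit(m,np.median(z[m])),np.median(z[m]))
print('ped',fit((r<.055)&(z>.026)&(z<.034),.03))
E
```

```text
t 23.38 tcp [ 0.4779 -0.309   0.1741] shift units [  0.176 -14.88   -0.718] op 0.0856 f [0.6 0.4 0.9]
jaw yaw -89.99 tilt [ 0.004 -0.004 -1.   ] turn units (down axis) 0.002
bush (array([ 0.4756, -0.3084]), np.float64(0.0216)) 0.07383572623520082
ped (array([ 0.477 , -0.3086]), np.float64(0.0447))
```

View pics/w12.png

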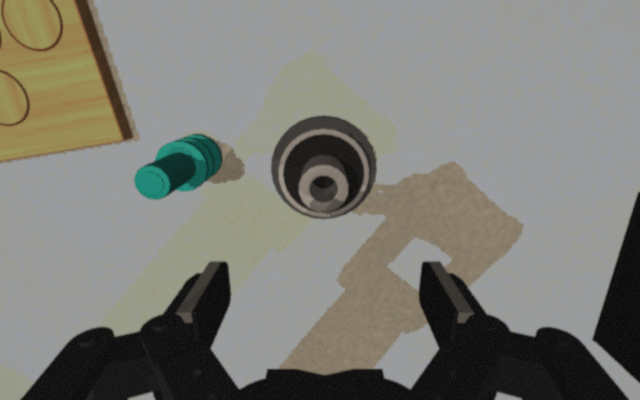

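The bushing stands within about 1.5 mm of the pedestal's centre: bushing (0.4756, -0.3084), pedestal (0.477, -0.3086), top at 74 mm. Now I'll fetch the post back.

drive_tool(
  commands="-1 0 -0.8 0 0;-1 0 -1.8 -0.1 0;-1 0 -2.8 -0.1 0;-1 0 -3.8 -0.2 0;-1 0 -4.8 -0.3 0;-1 0 -5.8 -0.3 0;-1 0 -6.8 -0.4 0;-1 0 -7.8 -0.5 0",
)

```text
t: 24.1
tool_pos: [0.4943, 0.0063, 0.1675]
tool_rot: [-2.215, -0.001, 2.227]
contact_force: [1.7, -0.9, 0.1]
opening: 0.0853
```

drive_tool(
  commands="-1 0 -1 0 0;-1 0 -2 -0.1 0;-1 0 -3 -0.1 0;-1 0 -4 -0.2 0;-1 0 -5 -0.2 0;-1 0 -5.8 -0.2 0;-1 0 -6.5 -0.2 0;-1 0 -6.9 -0.2 0",
)

```text
t: 24.77
tool_pos: [0.502, 0.2824, 0.167]
tool_rot: [2.213, 0.001, -2.226]
contact_force: [0.1, -0.1, 0.3]
opening: 0.0856
```

```bash
python3 - <<'E'
from h import *
go([.5065,.2862,.165],-90)
E
```

```text
t 24.77 tcp [0.502  0.2824 0.167 ] shift units [ 0.048 -0.094 -0.113] op 0.0856 f [ 0.1 -0.1  0.3]
jaw yaw -89.84 tilt [-0.006 -0.001 -1.   ] turn units (down axis) 0.032
```

drive_tool(
  commands="-1 0 -0.05 -0.1 0;-1 0 -0.05 -0.1 0;-1 0 -0.05 -0.1 0;-1 0 -0.05 -0.1 0",
)

```text
t: 25.1
tool_pos: [0.508, 0.2809, 0.1697]
tool_rot: [-2.219, 0.002, 2.224]
contact_force: [0.2, 0.1, -0.4]
opening: 0.0855
```

```bash
python3 - <<'E'
from h import *
go([.5065,.2862,.0743],-90)
im,d,i=shot('wrist','w13')
E
```

```text
t 25.1 tcp [0.508  0.2809 0.1697] shift units [ 2.385 -0.135  0.032] op 0.0855 f [ 0.2  0.1 -0.4]
jaw yaw -90.07 tilt [-0.002 -0.001 -1.   ] turn units (down axis) -0.013
```

View pics/w13.png

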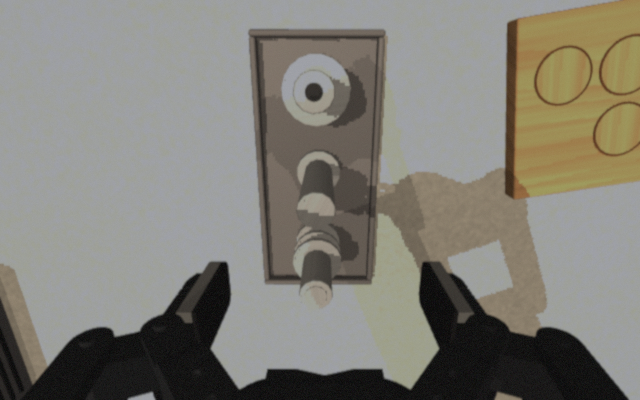

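drive_tool(
  commands="-1 0 -0.13 0.05 0;-1 0.6 -0.13 0.05 0;-1 1.3 -0.13 0.05 0;-1 1.9 -0.13 0.05 0;-1 2.3 -0.13 0.05 0;-1 2.4 -0.13 0.05 0;-1 2.4 -0.13 0.05 0;-1 2.4 -0.13 0.05 0",
)

```text
t: 25.82
tool_pos: [0.507, 0.2875, 0.0761]
tool_rot: [-2.222, -0.0, 2.22]
contact_force: [-0.2, -0.5, 0.2]
opening: 0.0854
```

```bash
python3 - <<'E'
from h import *
go([.5065,.2862,.0743],-90)
E
```

```text
t 25.82 tcp [0.507  0.2875 0.0761] shift units [0.046 0.032 0.012] op 0.0854 f [-0.2 -0.5  0.2]
jaw yaw -90.01 tilt [ 0.001  0.001 -1.   ] turn units (down axis) -0.003
```

drive_tool(
  commands="-0.4 0.03 0.03 0.01 0;0 0.03 0.03 0.01 0;0.4 0.03 0.03 0.01 0;0.7 0.03 0.03 0.01 0;1 0.03 0.03 0.01 0;1 0.03 0.03 0.01 0;1 0.03 0.03 0.01 0;1 0.03 0.03 0.01 0",
)

```text
t: 26.48
tool_pos: [0.5065, 0.2865, 0.0747]
tool_rot: [-2.223, -0.001, 2.22]
contact_force: [-0.2, 0.3, 3.5]
opening: 0.0268
```

drive_tool(
  commands="1 0 0 0 0;1 0 0 0 0",
)

```text
t: 26.65
tool_pos: [0.5065, 0.2865, 0.0747]
tool_rot: [-2.223, -0.001, 2.22]
contact_force: [-0.6, 0.7, 5.9]
opening: 0.0269
```

drive_tool(
  commands="1 -0.3 0 0 0;1 -0.9 0 0 0;1 -1.6 0 0 0;1 -2 0.4 -0.1 0;1 -2 1.2 -0.4 0;1 -2 2.1 -0.7 0;1 -2 3 -1 0;1 -2 3.9 -1.3 0",
)

```text
t: 27.32
tool_pos: [0.5573, 0.1286, 0.1533]
tool_rot: [2.219, 0.0, -2.223]
contact_force: [0.4, 0.8, -1.3]
opening: 0.0264
```

drive_tool(
  commands="1 0 0.9 -0.3 0;1 0 1.8 -0.6 0;1 0 2.7 -0.9 0;1 0 3.5 -1.2 0;1 0 4.1 -1.35 0;1 0 4.5 -1.45 0;1 0 4.55 -1.45 0;1 0 4.55 -1.45 0",
)

```text
t: 27.98
tool_pos: [0.6154, -0.0521, 0.1532]
tool_rot: [-2.218, 0.0, 2.222]
contact_force: [-0.1, 1.0, -2.5]
opening: 0.0266
```

```bash
python3 - <<'E'
from h import *
go([.6161,-.053,.0888],-90)
shot('wrist','w14')
E
```

```text
t 27.98 tcp [ 0.6154 -0.0521  0.1532] shift units [ 1.609  0.025 -0.021] op 0.0266 f [-0.1  1.  -2.5]
jaw yaw -90.07 tilt [-0.002  0.001 -1.   ] turn units (down axis) -0.013
```

View pics/w14.png

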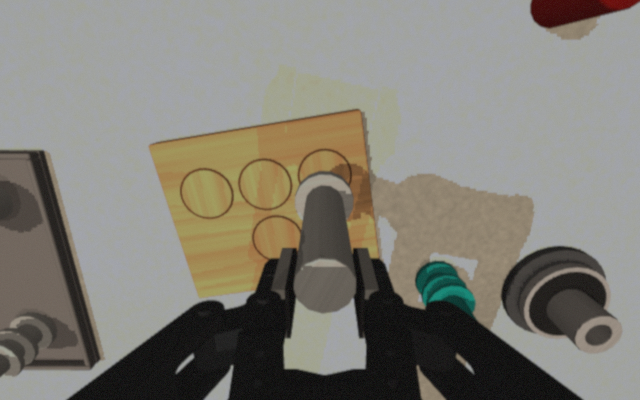

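drive_tool(
  commands="1 0.5 0.02 0 0;1 1 0.02 0 0;1 1.3 0.02 0 0;1 1.45 0.02 0 0;1 1.5 0.02 0 0;1 1.5 0.02 0 0;1 1.5 0.02 0 0;1 1.5 0.02 0 0",
)

```text
t: 28.7
tool_pos: [0.617, -0.0526, 0.0954]
tool_rot: [2.224, -0.0, -2.218]
contact_force: [0.0, 0.3, -1.7]
opening: 0.0266
```

```bash
python3 - <<'E'
from h import *
go([.6161,-.053,.0888],-90)
E
```

```text
t 28.7 tcp [ 0.617  -0.0526  0.0954] shift units [0.164 0.01  0.023] op 0.0266 f [ 0.   0.3 -1.7]
jaw yaw -89.98 tilt [ 0.002 -0.    -1.   ] turn units (down axis) 0.004
```

drive_tool(
  commands="1 0.05 0.01 0.02 0;1 0.1 0.01 0.02 0;1 0.13 0.01 0.02 0;1 0.15 0.01 0.02 0;1 0.15 0.01 0.02 0",
)

```text
t: 29.12
tool_pos: [0.6157, -0.0531, 0.0887]
tool_rot: [2.222, 0.0, -2.22]
contact_force: [-0.8, 0.6, 1.7]
opening: 0.0265
```

Down, with force rising and position within 0.4 mm of the original grasp. Releasing.

drive_tool(
  commands="0.5 0 0 0 0;0.2 0 0 0 0;-0.2 0 0 0 0;-0.6 0 0 0 0;-1 0 0 0 0;-1 -0.6 0 0 0;-1 -1.4 0 0 0;-1 -2.2 0 0 0",
)

```text
t: 29.78
tool_pos: [0.6141, -0.0528, 0.1752]
tool_rot: [-2.217, -0.001, 2.225]
contact_force: [1.4, -0.1, 0.4]
opening: 0.0858
```

```bash
python3 - <<'E'
from h import *
go([.4263,.2875,.175],-90)
shot('wrist','w15')
E
```

```text
t 29.78 tcp [ 0.6141 -0.0528  0.1752] shift units [ 0.027 -8.507  4.693] op 0.0858 f [ 1.4 -0.1  0.4]
jaw yaw -89.99 tilt [-0.003  0.001 -1.   ] turn units (down axis) 0.002
```

View pics/w15.png

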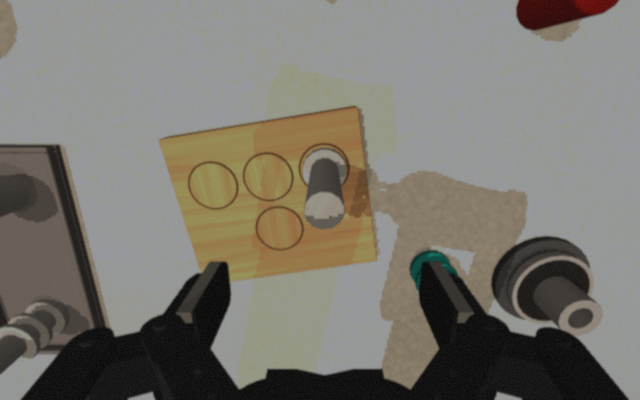

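The post stands back on its ring at (325,165), with the ring showing evenly round the foot as before. Next is the spool.

drive_tool(
  commands="-1 0 -0.7 0.4 0;-1 0 -1.6 0.9 0;-1 0 -2.5 1.4 0;-1 0 -3.4 1.9 0;-1 0 -4.3 2.4 0;-1 0 -5.2 2.9 0;-1 0 -6.1 3.4 0;-1 0 -7 3.85 0",
)

```text
t: 30.5
tool_pos: [0.4598, 0.2284, 0.1759]
tool_rot: [-2.222, -0.0, 2.221]
contact_force: [0.3, 0.6, -0.2]
opening: 0.0856
```

drive_tool(
  commands="-1 0 -0.7 0.4 0;-1 0 -1.2 0.7 0;-1 0 -1.45 0.8 0;-1 0 -1.45 0.8 0;-1 0 -1.45 0.8 0;-1 0 -1.45 0.8 0",
)

```text
t: 31.0
tool_pos: [0.4298, 0.2841, 0.1758]
tool_rot: [-2.221, 0.002, 2.221]
contact_force: [1.4, 0.8, -0.5]
opening: 0.0854
```

```bash
python3 - <<'E'
from h import *
go([.4263,.2875,.0741],-90)
shot('wrist','w16')
E
```

```text
t 31.0 tcp [0.4298 0.2841 0.1758] shift units [ 2.541 -0.088  0.089] op 0.0854 f [ 1.4  0.8 -0.5]
jaw yaw -90.05 tilt [ 0.    -0.001 -1.   ] turn units (down axis) -0.011
```

View pics/w16.png

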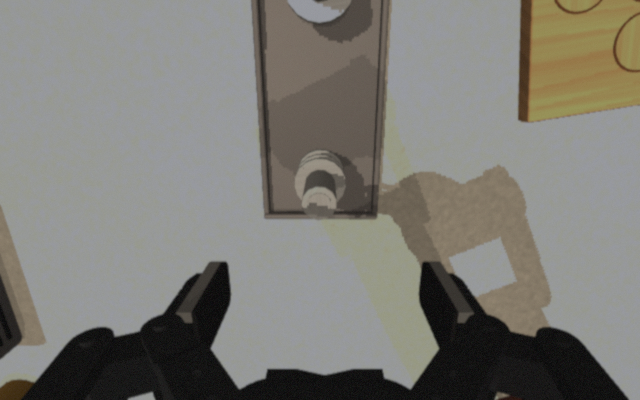

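drive_tool(
  commands="-1 0 -0.07 0.1 0;-1 0.7 -0.07 0.1 0;-1 1.5 -0.07 0.1 0;-1 2.1 -0.07 0.1 0;-1 2.45 -0.07 0.1 0;-1 2.52 -0.07 0.1 0;-1 2.52 -0.07 0.1 0;-1 2.52 -0.07 0.1 0",
)

```text
t: 31.72
tool_pos: [0.4261, 0.2878, 0.0762]
tool_rot: [-2.222, -0.0, 2.219]
contact_force: [-0.9, 0.0, 0.5]
opening: 0.0855
```

```bash
python3 - <<'E'
from h import *
go([.4263,.2875,.0741],-90)
E
```

```text
t 31.72 tcp [0.4261 0.2878 0.0762] shift units [ 0.052  0.008 -0.006] op 0.0855 f [-0.9  0.   0.5]
jaw yaw -90.04 tilt [ 0.001  0.001 -1.   ] turn units (down axis) -0.007
```

drive_tool(
  commands="-0.4 0.05 0 0 0;0 0.05 0 0 0;0.4 0.05 0 0 0;0.7 0.05 0 0 0;1 0.05 0 0 0;1 0.05 0 0 0;1 0.05 0 0 0;1 0.05 0 0 0",
)

```text
t: 32.38
tool_pos: [0.4256, 0.2881, 0.0738]
tool_rot: [-2.222, -0.001, 2.22]
contact_force: [-0.1, 0.7, 3.8]
opening: 0.0252
```

drive_tool(
  commands="1 0 0 0 0;1 0 0 0 0",
)

```text
t: 32.55
tool_pos: [0.4256, 0.2881, 0.0738]
tool_rot: [-2.222, -0.001, 2.22]
contact_force: [-0.8, 0.7, 5.6]
opening: 0.0252
```

drive_tool(
  commands="1 -0.3 0 0 0;1 -0.9 0 0 0;1 -1.5 0.2 -0.1 0;1 -1.7 1.1 -0.5 0;1 -1.7 2 -0.9 0;1 -1.7 2.9 -1.3 0;1 -1.7 3.8 -1.7 0;1 -1.7 4.7 -2.1 0",
)

```text
t: 33.22
tool_pos: [0.5085, 0.0979, 0.1402]
tool_rot: [2.219, 0.0, -2.223]
contact_force: [1.0, 1.5, -4.1]
opening: 0.0248
```

drive_tool(
  commands="1 0 0.9 -0.4 0;1 0 1.7 -0.7 0;1 0 2.3 -0.9 0;1 0 2.6 -1 0;1 0 2.62 -1 0;1 0 2.62 -1 0;1 0 2.62 -1 0",
)

```text
t: 33.8
tool_pos: [0.5483, -0.0039, 0.1404]
tool_rot: [2.219, 0.002, -2.223]
contact_force: [-0.6, 1.0, -3.7]
opening: 0.0249
```

```bash
python3 - <<'E'
from h import *
go([.5489,-.0053,.0879],-90)
E
```

```text
t 33.8 tcp [ 0.5483 -0.0039  0.1404] shift units [ 1.312  0.036 -0.017] op 0.0249 f [-0.6  1.  -3.7]
jaw yaw -89.94 tilt [-0.002  0.001 -1.   ] turn units (down axis) 0.011
```

drive_tool(
  commands="1 0.4 0.02 0.01 0;1 0.8 0.02 0.01 0;1 1.1 0.02 0.01 0;1 1.2 0.02 0.01 0;1 1.2 0.02 0.01 0;1 1.2 0.02 0.01 0;1 1.2 0.02 0.01 0;1 1.2 0.02 0.01 0",
)

```text
t: 34.47
tool_pos: [0.5497, -0.0058, 0.0944]
tool_rot: [2.223, 0.0, -2.219]
contact_force: [0.5, 0.4, -3.1]
opening: 0.0251
```

```bash
python3 - <<'E'
from h import *
go([.5489,-.0053,.0879],-90)
E
```

```text
t 34.47 tcp [ 0.5497 -0.0058  0.0944] shift units [ 0.161 -0.012  0.02 ] op 0.0251 f [ 0.5  0.4 -3.1]
jaw yaw -89.98 tilt [ 0.002 -0.    -1.   ] turn units (down axis) 0.004
```

drive_tool(
  commands="1 0.05 -0.01 0.02 0;1 0.1 -0.01 0.02 0;1 0.13 -0.01 0.02 0;1 0.15 -0.01 0.02 0;1 0.16 -0.01 0.02 0;1 0.16 -0.01 0.02 0",
)

```text
t: 34.97
tool_pos: [0.5489, -0.0054, 0.088]
tool_rot: [2.223, 0.0, -2.219]
contact_force: [-1.5, 1.5, 5.1]
opening: 0.0252
```

drive_tool(
  commands="0.5 0 0 0 0;0.2 0 0 0 0;-0.2 0 0 0 0;-0.6 0 0 0 0;-1 0 0 0 0;-1 -0.6 0 0 0;-1 -1.4 0 0 0;-1 -2.1 0 0 0",
)

```text
t: 35.63
tool_pos: [0.5474, -0.0054, 0.1709]
tool_rot: [-2.219, -0.0, 2.223]
contact_force: [1.2, -0.2, 0.6]
opening: 0.0853
```

```bash
python3 - <<'E'
from h import *
go([.5856,.2871,.165],-90)
shot('wrist','w17')
E
```

```text
t 35.63 tcp [ 0.5474 -0.0054  0.1709] shift units [ 0.148 -7.312 -0.957] op 0.0853 f [ 1.2 -0.2  0.6]
jaw yaw -89.99 tilt [-0.002  0.    -1.   ] turn units (down axis) 0.001
```

View pics/w17.png

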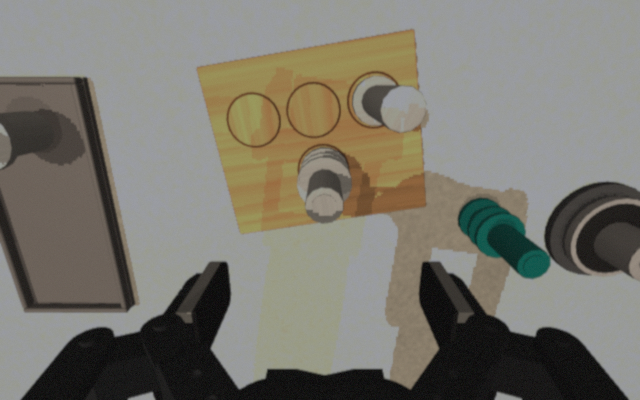

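The spool is back on its ring at (323,165). Last is the flanged shaft.

drive_tool(
  commands="-1 0 -0.8 -0.1 0;-1 0 -1.8 -0.2 0;-1 0 -2.8 -0.35 0;-1 0 -3.8 -0.45 0;-1 0 -4.8 -0.6 0;-1 0 -5.8 -0.75 0;-1 0 -6.5 -0.9 0;-1 0 -7 -0.95 0",
)

```text
t: 36.35
tool_pos: [0.5859, 0.2776, 0.17]
tool_rot: [2.22, 0.003, -2.221]
contact_force: [0.2, 0.3, 0.5]
opening: 0.0851
```

drive_tool(
  commands="-1 0 -0.3 0 0;-1 0 -0.3 0 0;-1 0 -0.3 0 0;-1 0 -0.3 0 0",
)

```text
t: 36.68
tool_pos: [0.5859, 0.2854, 0.1705]
tool_rot: [-2.221, 0.002, 2.222]
contact_force: [0.6, -1.0, 0.5]
opening: 0.0855
```

```bash
python3 - <<'E'
from h import *
go([.5856,.2871,.0741],-90)
E
```

```text
t 36.68 tcp [0.5859 0.2854 0.1705] shift units [ 2.409 -0.045  0.008] op 0.0855 f [ 0.6 -1.   0.5]
jaw yaw -90.05 tilt [-0.    -0.001 -1.   ] turn units (down axis) -0.009
```

drive_tool(
  commands="-1 0.6 -0.03 0.03 0;-1 1.3 -0.03 0.03 0;-1 1.9 -0.03 0.03 0;-1 2.3 -0.03 0.03 0;-1 2.4 -0.03 0.03 0;-1 2.42 -0.03 0.03 0;-1 2.42 -0.03 0.03 0;-1 2.42 -0.03 0.03 0",
)

```text
t: 37.35
tool_pos: [0.5861, 0.2877, 0.076]
tool_rot: [-2.224, -0.001, 2.217]
contact_force: [0.2, -0.8, -0.4]
opening: 0.0855
```

```bash
python3 - <<'E'
from h import *
go([.5856,.2871,.0741],-90)
E
```

```text
t 37.35 tcp [0.5861 0.2877 0.076 ] shift units [0.048 0.016 0.014] op 0.0855 f [ 0.2 -0.8 -0.4]
jaw yaw -90.03 tilt [ 0.003  0.001 -1.   ] turn units (down axis) -0.006
```

drive_tool(
  commands="-0.4 0.04 0.01 0 0;0 0.04 0.01 0 0;0.4 0.04 0.01 0 0;0.7 0.04 0.01 0 0;1 0.04 0.01 0 0;1 0.04 0.01 0 0;1 0.04 0.01 0 0;1 0.04 0.01 0 0",
)

```text
t: 38.02
tool_pos: [0.5851, 0.2877, 0.0728]
tool_rot: [-2.222, -0.001, 2.22]
contact_force: [0.0, 0.9, 2.2]
opening: 0.0259
```

drive_tool(
  commands="1 0 0 0 0;1 0 0 0 0",
)

```text
t: 38.18
tool_pos: [0.5851, 0.2877, 0.0728]
tool_rot: [-2.222, -0.001, 2.22]
contact_force: [0.4, 0.5, 3.4]
opening: 0.0259
```

drive_tool(
  commands="1 -0.3 0 0 0;1 -0.9 0 0 0;1 -1.5 0.2 0 0;1 -1.7 1 0 0;1 -1.7 1.9 -0.1 0;1 -1.7 2.8 -0.2 0;1 -1.7 3.7 -0.3 0;1 -1.7 4.5 -0.3 0",
)

```text
t: 38.85
tool_pos: [0.5964, 0.1052, 0.14]
tool_rot: [2.22, -0.001, -2.222]
contact_force: [1.0, -0.5, -2.4]
opening: 0.0257
```

drive_tool(
  commands="1 0 0.6 0 0;1 0 1 0 0;1 0 1.15 0 0;1 0 1.15 0 0;1 0 1.15 0 0;1 0 1.15 0 0",
)

```text
t: 39.35
tool_pos: [0.5966, 0.0625, 0.1401]
tool_rot: [2.22, 0.002, -2.222]
contact_force: [-0.1, -0.7, -2.4]
opening: 0.0263
```

```bash
python3 - <<'E'
from h import *
go([.5972,.0619,.0867],-90)
E
```

```text
t 39.35 tcp [0.5966 0.0625 0.1401] shift units [ 1.335  0.016 -0.017] op 0.0263 f [-0.1 -0.7 -2.4]
jaw yaw -89.93 tilt [-0.001  0.    -1.   ] turn units (down axis) 0.014
```

drive_tool(
  commands="1 0.4 0 0.01 0;1 0.8 0 0.01 0;1 1.1 0 0.01 0;1 1.2 0 0.01 0;1 1.22 0 0.01 0;1 1.22 0 0.01 0;1 1.22 0 0.01 0;1 1.22 0 0.01 0",
)

```text
t: 40.02
tool_pos: [0.5973, 0.0615, 0.0928]
tool_rot: [2.224, 0.0, -2.219]
contact_force: [-0.7, -1.0, -2.0]
opening: 0.0259
```

```bash
python3 - <<'E'
from h import *
go([.5972,.0619,.0867],-90)
E
```

```text
t 40.02 tcp [0.5973 0.0615 0.0928] shift units [ 0.152 -0.01   0.002] op 0.0259 f [-0.7 -1.  -2. ]
jaw yaw -89.98 tilt [ 0.002 -0.    -1.   ] turn units (down axis) 0.003
```

drive_tool(
  commands="1 0.05 -0.01 0 0;1 0.1 -0.01 0 0;1 0.13 -0.01 0 0;1 0.15 -0.01 0 0;1 0.15 -0.01 0 0;1 0.15 -0.01 0 0",
)

```text
t: 40.52
tool_pos: [0.5972, 0.0618, 0.0868]
tool_rot: [2.223, 0.0, -2.219]
contact_force: [-1.9, 0.0, 5.6]
opening: 0.0262
```

drive_tool(
  commands="0.5 0 0 0 0;0.2 0 0 0 0;-0.2 0 0 0 0;-0.6 0 0 0 0;-1 0 0 0 0;-1 -0.6 0 0 0;-1 -1.4 0 0 0;-1 -2.2 0 0 0",
)

```text
t: 41.18
tool_pos: [0.5951, 0.0618, 0.1726]
tool_rot: [2.217, 0.0, -2.226]
contact_force: [0.8, 0.1, 0.2]
opening: 0.0851
```

drive_tool(
  commands="-1 -0.5 0 0.8 0;-1 -0.5 0 1.6 0;-1 -0.5 0 2.4 0;-1 -0.5 0 3 0;-1 -0.5 0 3 0;-1 -0.5 0 3 0;-1 -0.5 0 3 0",
)

```text
t: 41.77
tool_pos: [0.4769, 0.0617, 0.1936]
tool_rot: [2.222, 0.0, -2.22]
contact_force: [0.3, -0.4, 0.2]
opening: 0.0854
```

```bash
python3 - <<'E'
from h import *
for n in ('scene','wrist','top'): shot(n,n+'F')
go([.476,.06,.19],-90)
def rep(f,zr):
    im,d,K,T=load(f); Q=cloud(d,K,T); z=Q[...,2]
    for nm,c,lo,hi in (('flanged',(.596,.061),.126,.14),('post',(.615,-.053),.136,.15),('spool',(.549,-.005),.121,.13),('bush',(.477,-.308),.0715,.08),('ped',(.477,-.309),.026,.034)):
        m=(np.hypot(Q[...,0]-c[0],Q[...,1]-c[1])<(.055 if nm=='ped' else .03))&(z>lo)&(z<hi)
        if m.sum()<20: print(f,nm,'not seen'); continue
        print(f,nm,np.round(cv2.minEnclosingCircle(Q[m][:,:2].astype(np.float32))[0],4),Q[m].mean(0).round(4),'z',np.median(z[m]).round(4))
for f in ('w0','wristF','scene0','sceneF'): rep(f,0)
im=load('wristF')[0]; cv2.imwrite('pics/cF.png',cv2.resize(im[0:200,150:460],None,fx=2.5,fy=2.5))
E
```

```text
t 41.92 tcp [0.4772 0.0617 0.1934] shift units [0.086 0.043 0.029] op 0.0853 f [ 0.5 -0.4 -0.2]
jaw yaw -90.0 tilt [-0.  0. -1.] turn units (down axis) 0.001
w0 flanged [0.5972 0.0622] [0.5978 0.062  0.13  ] z 0.13
w0 post [ 0.6157 -0.052 ] [ 0.616  -0.0515  0.1399] z 0.14
w0 spool [ 0.5492 -0.004 ] [ 0.55   -0.0038  0.1243] z 0.1243
w0 bush not seen
w0 ped [ 0.4763 -0.3081] [ 0.4785 -0.3063  0.0301] z 0.0301
wristF flanged [0.5973 0.0618] [0.5971 0.0619 0.13  ] z 0.13
wristF post [ 0.6075 -0.0519] [ 0.605  -0.0513  0.1395] z 0.1398
wristF spool [ 0.548  -0.0053] [ 0.5483 -0.0046  0.1243] z 0.1244
wristF bush not seen
wristF ped [ 0.4662 -0.272 ] [ 0.4659 -0.2675  0.029 ] z 0.0292
scene0 flanged [0.5965 0.0607] [0.5991 0.0612 0.13  ] z 0.1303
scene0 post [ 0.6161 -0.0531] [ 0.6166 -0.0533  0.1395] z 0.1395
scene0 spool [ 0.5493 -0.0049] [ 0.5503 -0.0046  0.1242] z 0.1242
scene0 bush not seen
scene0 ped [ 0.4769 -0.3096] [ 0.4787 -0.3088  0.0298] z 0.0298
sceneF flanged [0.5971 0.0612] [0.5987 0.0612 0.1294] z 0.1291
sceneF post [ 0.6152 -0.0531] [ 0.6162 -0.0539  0.1396] z 0.1397
sceneF spool [ 0.5486 -0.0058] [ 0.5491 -0.0061  0.1242] z 0.1242
sceneF bush [ 0.476  -0.3094] [ 0.4758 -0.3085  0.0736] z 0.0735
sceneF ped [ 0.4771 -0.3096] [ 0.488  -0.3069  0.0297] z 0.0298
```

View pics/wristF.png

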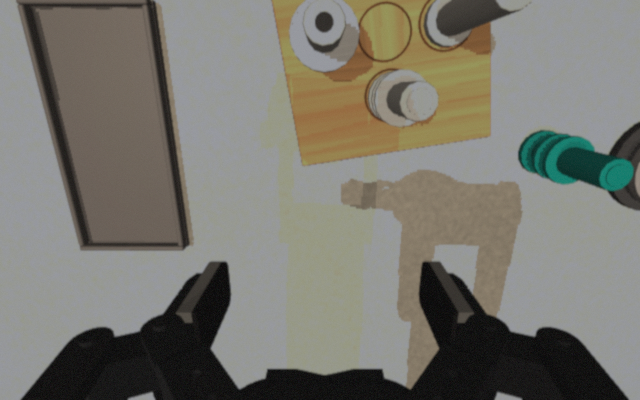

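View pics/sceneF.png

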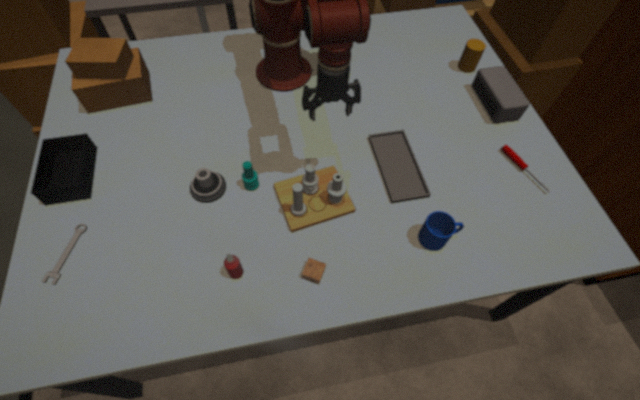

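In the scene view all three shafts stand within about 1 mm of where they started. The bushing is centred on the pedestal and the bystanders are where they were. The post's wrist reading is no use because its top is cut off at the image edge. The gripper is clear, so I'll hand in.

```bash
python3 -c "
from station import ctrl
print(ctrl.finish_job())"
```

```text
the job is handed in; nothing more can be done
None
```

The job is done and handed in at about 42 s of the 144 s allowed; `finish_job` gives no verdict. I moved the flanged shaft, the spool and then the post into the tray. With all three there I stood the bushing on the pedestal, then put the post, spool and flanged shaft back on their own marks. Nothing tipped, and contact forces read between moves stayed near 10 N or below.

**Last checks**
- **Shafts:** the scene camera puts each shaft about 1 mm or less from where it stood at the start, upright and at the right height.
- **Bushing:** it stands 1 to 1.5 mm from the pedestal's centre, with its top at 74 mm.
- **Bystanders:** the mug, glue bottle, tiles and turquoise look-alike look undisturbed in the last pictures, by eye only.
- **Disagreement:** the final wrist reading of the post was about 8 mm off in x. Its top was cut off at the image edge, so I went by the scene camera and its ring mark. The wrist and scene readings for the other two shafts agree to about 1 mm.

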